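# Clear the jeweller's stack and set the bench for filing

### The job

Take the little stack on the jeweller's bench apart from the top down, one piece at a time, and set each piece on its own place (set it down, do not drop it): the silver disc flat in the middle of the scale's round pan, the brass block upright inside the dark wooden tray, the copper plate lying on the sloped file rest with a short edge down against the cleat and its long sides running straight up the slope, midway across the board, and last the steel block flat in the middle of the black rubber pad, its long sides along the pad's long sides. Leave the glass tumbler and the blue ring box where they stand.

Things in the scene. Friction and masses are not known exactly. Their poses are not given: they have to be found in the camera images.
- silver_disc: Top of the stack: bright silver disc, 26 mm diameter, 8 mm thick, about 45 g, lying flat on the brass block. Origin at the centre of its underside, z up.
- brass_block: Third layer: yellow brass doming block 38 (x) by 34 (y) by 24 mm high (z), about 0.26 kg, with small round dents, standing on the copper plate. Origin at the centre of its underside; z up.
- copper_plate: Second layer: reddish copper plate 70 (x) by 46 (y) by 10 mm thick (z), about 0.28 kg, lying flat on the steel block. Origin at the centre of its underside; x along its long side.
- steel_block: Bottom of the stack: dark grey steel bench block 80 (x) by 60 (y) by 18 mm high (z), about 0.67 kg, lying on the table. Origin at the centre of its underside; x along its long side.
- scale: Fixed small white bench scale, housing 112 by 78 mm and 16 mm high; on it a fixed round steel pan 64 mm in diameter, its flat rimless top 22 mm above the table, a darker spot in its middle. Origin on the table straight under the centre of the pan; the housing reaches 70 mm to -x (display side) and 42 mm to +x, z up.
- tray: Fixed dark wooden tray with cork floor, outside 84 (x) by 80 (y) mm, walls 5 mm thick and 12 mm high, inside 74 by 70 mm, floor 5 mm above the table. Origin at the centre of its underside.
- file_rest: Fixed pale wooden sloped rest, 100 mm wide (y), origin on the table under its middle. Its flat board rises to its +x at 0.35 rad. Across the low end a dark cleat stands 8 mm above the board, 10 mm thick; the foot of its uphill face is at x -48, z 22 mm; from there the board runs 105 mm up the slope to x +51, z 58. The plate may stick by friction: bring it to the cleat.
- pad: Fixed black rubber pad 104 (x) by 84 (y) by 6 mm thick. Origin at the centre of its underside; x along its long side.
- glass: Loose bystander: green glass tumbler, 52 mm diameter at the rim, 55 mm high, standing open end up. Origin at the centre of its underside. To be left alone.
- ring_box: Loose bystander: dark blue ring box 46 by 46 by 27 mm with a small white inlay on top. Origin at the centre of its underside. To be left alone.

How it is judged:
By the outcome, as a careful person would: the job done as asked, in the order asked, and still so for the second after the job is handed in, with the robot touching nothing.
It also fails if it takes over 104 s, if anything falls off the work surface, if the arm or the gripper's body presses on something with over 40 N, if the wrist force passes 120 N, or if a joint passes its speed limit or range.

### The arm

A 6-joint arm with a two-finger parallel gripper is mounted at the origin on the work surface. World frame = base frame: x ahead of the robot, y to its left, z up, the work surface at z = 0. Lengths are in m, angles in rad, forces in N, time in s.
With the tool pointing down it reaches from about 0.35 to 0.775 m from the base axis. Payload 5.5 kg.
Tool frame: the origin (TCP) lies midway between the tips of the shut fingers; the grasp point (between the pads) lies 19 mm behind it (env.hold_point_z is the distance from the TCP to the grasp point, in m); z points along the fingers, y is the line along which they close (so a half turn about z gives the same grasp; the last joint's range is limited). The gripper opens to 85 mm and grips with 20 to 120 N. Pads are 22 mm wide; open, the fingers measure 114 mm over their backs; the gripper's body (76 mm by 85 mm) begins 54 mm behind the grasp point. The pads swing forward as they close: fully open they stand 13 mm farther back than shut.
Start: joints at [-1.337, 0.313, 0.046, 1.304, 0, 1.431], TCP at [0.21, -0.535, 0.231] pointing down, gripper open.
Joint ranges: [-2.76, 2.76], [-0.86, 1.69], [-1.03, 1.26], [-2.2, 2.34], [-1.47, 1.5], [-3.14, 3.14]. Speed limits (rad/s): [2.57, 2.57, 3.14, 3.14, 3.14, 3.14].

### API

Orientations are given as a unit quaternion [w, x, y, z].
In Python, from workcell import env, read_camera gives the robot as it stands. The module is installed in compiled form; this text tells all that it offers.
- The arm moves only by the tool carry_out, never from a script. Its argument "moves" is a list of rows, each an object of numbers: "tx", "ty", "tz": the shift along the world's x, y, z in cm; "wx", "wy", "wz": the turn, a rotation vector about the world's x, y, z in rad; "claw": the closure, from -1 (fully open) to 1 (shut). A call has 1 to 8 rows; each row shifts and turns the commanded pose from where the row before left it; what a row does not reach is not made up. A row lasts 1/8 s, in which the tool goes at most 62.5 mm and 10.7 degrees, less where a joint would pass 70% of its speed; a pose out of reach is approached as far as the arm can. A call is refused whole if a number of a shift passes 6.25 or a number of a turn 0.188, either way. A call with a gripper value outside its range is refused whole. The fingers move at their own pace and stop on an object; "newtons" is the grip in N (left out, the last holds). Time passes only in rows, so rows that do not move let the fingers close. It gives the time, the measured TCP pose, the force, the opening and the grip force at its end, in the units of the state.
- env.get_state(): the state, without advancing time (a new reading comes with each control period).
- read_camera(name): name is "side" or "top" or "wrist"; returns a dict with "image" (420x560x3 uint8, blue, green, red), "z_map" (420x560 float32, m along the optical axis (not along the pixel's ray), 0 where there is no reading), "fx", "fy", "cx", "cy" (pixels), "camera_from_world" (4x4, takes a point from world to camera coordinates); the wrist camera has in their place "hand_eye" (4x4, takes a point from camera to tool coordinates, whose origin is the TCP and whose axes are the flange's). Camera axes: x right, y down, z forward; pixel columns grow to the right and rows downward; lengths in m; the calibration is good to about 2 mm. A picture is of the moment at which its call begins: read the wrist's pose just before it.
- env.hand_in(): hands the job in; it is judged then, once.
The state is a dict: "clock": time; "joint_pos": joint angles; "qvel": joint speeds; "tau": joint torques, N m; "tcp_pos": TCP position; "orientation": TCP orientation; "wrist_force": force on the tool from outside, world axes, zero at the start; "ft_torque": the same for the moment, N m; "finger_gap": finger opening in m; "grip_force": force on a finger pad.
Only numpy, scipy, OpenCV 4.12 (cv2) and the standard library are available. Lean on these libraries where they do the work, as an engineer would, in place of code of your own. Each camera call takes 0.05 s, during which the arm holds its last target. There are 200 camera calls.

## Working session

There is one attempt and no reset: what is moved stays moved. The work goes in short steps, Python scripts to look and compute and a tool call to move; the robot and the scene stay as the last step left them, time stands still between calls to the robot, and variables do not carry over. Pictures are saved under pics/ and viewed, at most 14 in all, crops included, and the job is handed in when it is done.

Besides the shell and the picture viewer there is one more tool, called after "Emit:" as name(argument=value, ...), one argument or row to a line, values as JSON. carry_out: Moves the arm, as the interface text tells. Its arguments: {"type":"object","properties":{"moves":{"type":"array","items":{"type":"object","properties":{"tx":{"type":"number"},"ty":{"type":"number"},"tz":{"type":"number"},"wx":{"type":"number"},"wy":{"type":"number"},"wz":{"type":"number"},"claw":{"type":"number"}}}},"newtons":{"type":"number"}},"required":["moves"]}

```bash
mkdir -p pics; cat > h.py <<'E'
import numpy as np,cv2
from workcell import env,read_camera
from scipy.spatial.transform import Rotation as R
def cam(name):
    s=env.get_state(); c=read_camera(name)
    if name=="wrist":
        q=s["orientation"]; T=np.eye(4); T[:3,:3]=R.from_quat([q[1],q[2],q[3],q[0]]).as_matrix(); T[:3,3]=s["tcp_pos"]
        c["wfc"]=T@c["hand_eye"]
    else: c["wfc"]=np.linalg.inv(c["camera_from_world"])
    return c
def pts(c):
    z=c["z_map"]; v,u=np.mgrid[:z.shape[0],:z.shape[1]]
    P=np.stack([(u-c["cx"])/c["fx"]*z,(v-c["cy"])/c["fy"]*z,z],-1)
    P=P@c["wfc"][:3,:3].T+c["wfc"][:3,3]; P[z==0]=np.nan
    return P
def ray(c,u,v):
    d=c["wfc"][:3,:3]@[(u-c["cx"])/c["fx"],(v-c["cy"])/c["fy"],1]
    return c["wfc"][:3,3],d
def atz(c,u,v,z):
    o,d=ray(c,u,v); return o+d*(z-o[2])/d[2]
def tri(c1,p1,c2,p2):
    o1,d1=ray(c1,*p1);o2,d2=ray(c2,*p2)
    t=np.linalg.lstsq(np.c_[d1,-d2],o2-o1,rcond=None)[0]
    return (o1+d1*t[0]+o2+d2*t[1])/2,np.linalg.norm(o1+d1*t[0]-o2-d2*t[1])
E
python3 - <<'E'
from h import *
import pickle
print(env.get_state(), env.hold_point_z)
for n in("top","side","wrist"):
    c=cam(n); pickle.dump(c,open(n+".pkl","wb")); print(n,c["fx"],c["cx"],c["cy"],c["wfc"].round(3).tolist())
    cv2.imwrite(f"pics/{n}0.png",cv2.resize(c["image"],(800,600),interpolation=cv2.INTER_CUBIC))
E
```

```text
{'clock': 0.0, 'joint_pos': array([-1.33659451e+00,  3.13986456e-01,  4.49464795e-02,  1.30358558e+00,
        1.73556159e-05,  1.43121847e+00]), 'qvel': array([ 1.26382209e-04, -2.89749322e-04, -8.80968949e-05, -1.95020481e-03,
       -3.00408413e-04, -1.62150312e-03]), 'tau': array([-3.00105721e-04, -4.80627251e+01,  2.98533207e+01,  1.92318106e-02,
       -2.71779854e-04,  6.46060272e-06]), 'tcp_pos': array([ 0.20983956, -0.53478473,  0.23040351]), 'orientation': array([-9.14003778e-04,  9.82586457e-01,  1.85803709e-01, -3.45880960e-05]), 'wrist_force': array([-0.21830724,  0.10631525, -0.74924851]), 'ft_torque': array([0.04055591, 0.01403882, 0.00616079]), 'grip_force': 0.0, 'finger_gap': 0.08563128749981849} 0.0187
top 502.050644050437 278.7697871996496 212.23264175425754 [[-0.017, -0.998, 0.066, 0.508], [-1.0, 0.017, -0.006, 0.013], [0.005, -0.066, -0.998, 1.16], [0.0, 0.0, 0.0, 1.0]]
side 507.409912155302 282.7791009842211 214.45349595131395 [[-0.856, -0.328, 0.4, 0.165], [-0.517, 0.569, -0.64, 0.592], [-0.018, -0.754, -0.656, 0.695], [0.0, 0.0, 0.0, 1.0]]
wrist 306.86710921053844 279.35839831967206 206.9350410518936 [[0.366, -0.887, -0.281, 0.28], [-0.931, -0.349, -0.109, -0.505], [-0.002, 0.302, -0.953, 0.373], [0.0, 0.0, 0.0, 1.0]]
```

View pics/top0.png

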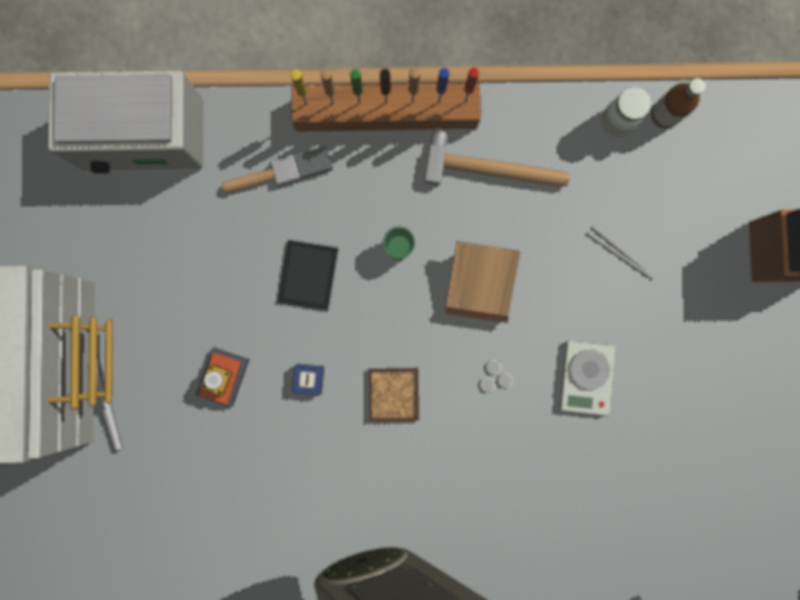

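View pics/side0.png

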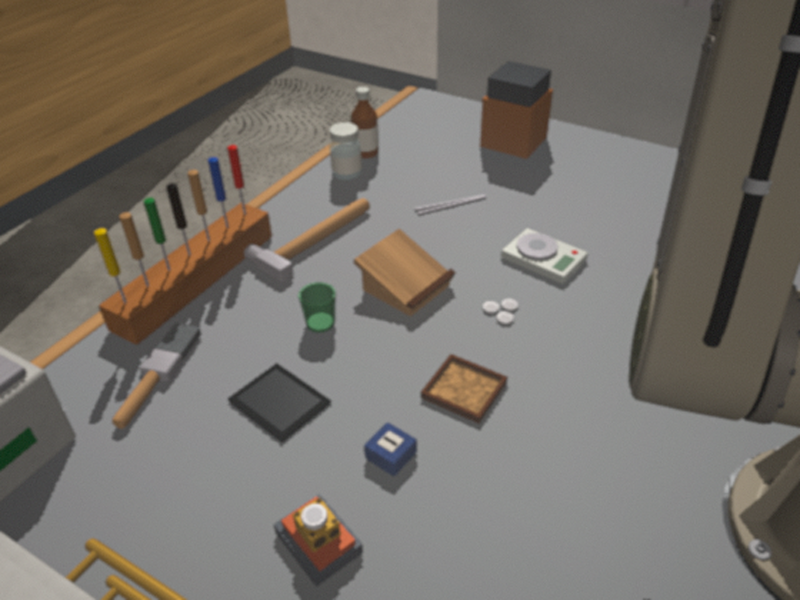

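The top picture (800x600) shows the stack at (218,378) with the disc at (213,380), pad (307,275), tray (393,395), file rest (483,281) with its cleat at the bottom edge (y~315), scale pan (590,369), ring box (308,380) and glass (399,243). The side picture shows the same: disc (314,516), tray (463,387), pad (280,401), pan (538,245), and the rest's low cleat edge running from (410,310) to (452,272).

```bash
python3 - <<'E'
from h import *
import pickle
t=pickle.load(open("top.pkl","rb"));s=pickle.load(open("side.pkl","rb"))
P=pts(t);S=pts(s)
def med(P,u,v,r=2):
    u=int(round(u*.7));v=int(round(v*.7));q=P[v-r:v+r+1,u-r:u+r+1].reshape(-1,3);return np.nanmedian(q,0).round(4),np.isnan(q).mean().round(2)
for n,a,b in[("disc",(213,380),(314,513)),("pad",(307,275),(280,401)),("tray",(393,395),(463,387)),("pan",(590,369),(538,245)),("rest",(483,281),None),("table",(440,450),(600,350)),("box",(308,380),(391,441))]:
    print(n,med(P,*a),med(S,*b) if b else "")
    if b: print("   tri",*tri(t,np.array(a)*.7,s,np.array(b)*.7))
# wall of segmented blobs by height
m=((P[...,2]>0.004)&(P[...,0]>.25)&(P[...,0]<.7)&(abs(P[...,1])<.4)).astype(np.uint8)
n,l,st,ce=cv2.connectedComponentsWithStats(m)
for i in range(1,n):
    if st[i,4]>60:
        q=P[l==i]; r=cv2.minAreaRect(q[:,:2].astype(np.float32)); print(st[i],ce[i].round(),np.round(r[0],4),np.round(r[1],4),round(r[2],1),"zmed",np.median(q[:,2]).round(4),"z95",np.percentile(q[:,2],98).round(4))
E
```

```text
disc (array([0.4682, 0.2914, 0.0604]), np.float64(0.0)) (array([0.4669, 0.2886, 0.0584]), np.float64(0.0))
   tri [0.46738439 0.29065104 0.05979922] 0.0019747913430364743
pad (array([0.6335, 0.1528, 0.0066]), np.float64(0.0)) (array([0.6275, 0.1535, 0.0041]), np.float64(0.0))
   tri [0.63157539 0.1526602  0.00065551] 0.0036791785892215565
tray (array([0.4384, 0.0176, 0.0056]), np.float64(0.0)) (array([0.4391, 0.0163, 0.0039]), np.float64(0.0))
   tri [0.43764512 0.01753103 0.00594375] 0.0005882717870288731
pan (array([ 0.4745, -0.2944,  0.0223]), np.float64(0.0)) (array([ 0.4689, -0.2919,  0.0208]), np.float64(0.0))
   tri [ 0.47239378 -0.2968078   0.01810984] 0.002916155450536994
rest (array([ 0.6142, -0.1268,  0.0397]), np.float64(0.0)) 
table (array([ 0.3485, -0.0563,  0.0006]), np.float64(0.0)) (array([ 0.3114, -0.142 , -0.0011]), np.float64(0.0))
   tri [ 0.32685578 -0.06316628  0.05939065] 0.062068672368885934
box (array([0.4643, 0.1494, 0.028 ]), np.float64(0.0)) (array([0.4622, 0.1511, 0.0256]), np.float64(0.0))
   tri [0.463875   0.15049765 0.02440616] 0.0010440232987466707
[268 159  23  23 337] [279. 169.] [0.6753 0.0047] [0.0495 0.0493] 86.2 zmed 0.0293 z95 0.0582
[ 194  167   43   51 1387] [215. 192.] [0.6348 0.1545] [0.0876 0.1079] 81.1 zmed 0.0069 z95 0.0111
[ 311  168   54   59 2327] [337. 197.] [ 0.6196 -0.1291] [0.1081 0.1293] 79.5 zmed 0.0385 z95 0.0578
[ 390  239   42   54 1747] [411. 265.] [ 0.4581 -0.2911] [0.0897 0.1174] 82.8 zmed 0.0173 z95 0.0256
[136 244  38  41 991] [155. 264.] [0.4706 0.2917] [0.0672 0.0839] 73.0 zmed 0.0281 z95 0.0622
[202 255  25  22 438] [215. 265.] [0.467  0.1562] [0.0529 0.0483] 83.6 zmed 0.0263 z95 0.0307
[ 257  257   37   39 1048] [275. 276.] [0.4387 0.0165] [0.0834 0.0849] 86.6 zmed 0.007 z95 0.0153
[ 264  383   77   37 1439] [295. 405.] [ 0.2573 -0.0155] [0.0073 0.1119] 10.4 zmed 0.3602 z95 0.4411
```

Emit:
carry_out(
  moves=[
    {"tx":3.6,"ty":4.2,"tz":0.4,"wz":-0.047},
    {"tx":3.6,"ty":4.2,"tz":0.4,"wz":-0.047},
    {"tx":3.6,"ty":4.2,"tz":0.4,"wz":-0.047},
    {"tx":3.6,"ty":4.2,"tz":0.4,"wz":-0.047},
    {"tx":3.6,"ty":4.2,"tz":0.4,"wz":-0.047},
    {"tx":3.6,"ty":4.2,"wz":-0.047},
    {"tx":3.6,"ty":4.2,"wz":-0.047},
    {"tx":3.6,"ty":4.2,"wz":-0.047},
  ],
)

```text
invalid input at $.moves[0]: expected keys tx, ty, tz, wx, wy, wz, claw
```

Emit:
carry_out(
  moves=[
    {},
    {},
    {},
  ],
)

```text
invalid input at $.moves[0]: expected keys tx, ty, tz, wx, wy, wz, claw
```

```bash
python3 - <<'E'
from h import *
import pickle
c=cam("wrist"); pickle.dump(c,open("w1.pkl","wb")); print(env.get_state()["tcp_pos"],env.get_state()["orientation"])
cv2.imwrite("pics/w1.png",cv2.resize(c["image"],(800,600),interpolation=cv2.INTER_CUBIC))
E
```

```text
[ 0.20987013 -0.53498801  0.2307347 ] [-5.78220450e-04  9.82587385e-01  1.85800150e-01 -1.43383293e-05]
```

View pics/w1.png

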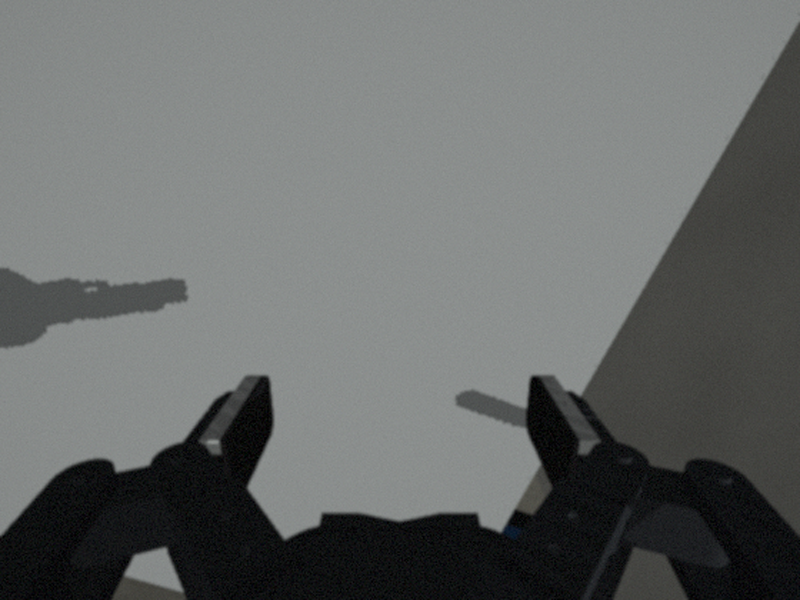

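The picture shows only bare bench, with the fingers at (240,430) and (560,430); the moves were refused because every key is required.

Emit:
carry_out(
  moves=[
    {"tx":2.6,"ty":4.4,"tz":0.4,"wx":0,"wy":0,"wz":-0.047,"claw":-1},
    {"tx":2.6,"ty":4.4,"tz":0.4,"wx":0,"wy":0,"wz":-0.047,"claw":-1},
    {"tx":2.6,"ty":4.4,"tz":0.4,"wx":0,"wy":0,"wz":-0.047,"claw":-1},
    {"tx":2.6,"ty":4.4,"tz":0.4,"wx":0,"wy":0,"wz":-0.047,"claw":-1},
    {"tx":2.6,"ty":4.4,"tz":0.4,"wx":0,"wy":0,"wz":-0.047,"claw":-1},
    {"tx":2.6,"ty":4.4,"tz":0.4,"wx":0,"wy":0,"wz":-0.047,"claw":-1},
    {"tx":2.6,"ty":4.4,"tz":0.4,"wx":0,"wy":0,"wz":-0.047,"claw":-1},
    {"tx":2.6,"ty":4.4,"tz":0.4,"wx":0,"wy":0,"wz":-0.047,"claw":-1},
  ],
)

```text
clock: 1.2
tcp_pos: [0.4185, -0.1818, 0.2635]
orientation: [0.0, 1.0, -0.002, 0.0]
wrist_force: [0.6, 0.1, -0.7]
finger_gap: 0.0854
grip_force: 0.0
```

Emit:
carry_out(
  moves=[
    {"tx":0,"ty":0,"tz":0,"wx":0,"wy":0,"wz":0,"claw":-1},
    {"tx":0,"ty":0,"tz":0,"wx":0,"wy":0,"wz":0,"claw":-1},
  ],
)

```text
clock: 1.45
tcp_pos: [0.4179, -0.1833, 0.2632]
orientation: [0.0, 1.0, -0.001, -0.0]
wrist_force: [0.2, -0.1, -0.4]
finger_gap: 0.0852
grip_force: 0.0
```

```bash
python3 - <<'E'
from h import *
import pickle
c=cam("wrist"); pickle.dump(c,open("w1.pkl","wb")); print(env.get_state()["tcp_pos"],env.get_state()["orientation"])
cv2.imwrite("pics/w1b.png",cv2.resize(c["image"],(800,600),interpolation=cv2.INTER_CUBIC))
E
```

```text
[ 0.4176183  -0.18380923  0.26312615] [ 1.09830658e-04  9.99999165e-01 -1.26120284e-03 -2.58439137e-04]
```

View pics/w1b.png

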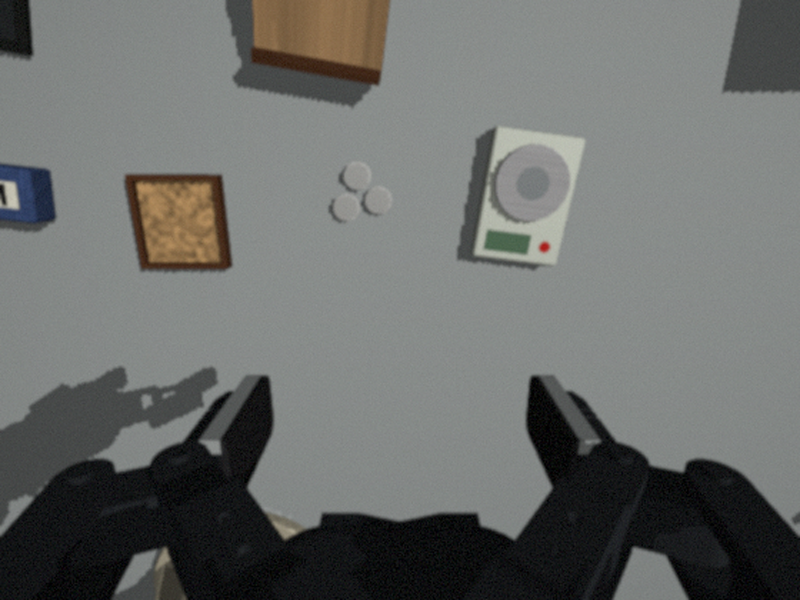

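Pan centre is at (532,183), the tray's outer corners are at (126,176), (221,175), (231,269), (141,270), and the rest's cleat runs from (252,55) to (380,77). Next, the stack.

Emit:
carry_out(
  moves=[
    {"tx":-0.5,"ty":5.4,"tz":-0.5,"wx":0,"wy":0,"wz":-0.037,"claw":-1},
    {"tx":-0.5,"ty":5.4,"tz":-0.5,"wx":0,"wy":0,"wz":-0.037,"claw":-1},
    {"tx":-0.5,"ty":5.4,"tz":-0.5,"wx":0,"wy":0,"wz":-0.037,"claw":-1},
    {"tx":-0.5,"ty":5.4,"tz":-0.5,"wx":0,"wy":0,"wz":-0.037,"claw":-1},
    {"tx":-0.5,"ty":5.4,"tz":-0.5,"wx":0,"wy":0,"wz":-0.037,"claw":-1},
    {"tx":-0.5,"ty":5.4,"tz":-0.5,"wx":0,"wy":0,"wz":-0.037,"claw":-1},
    {"tx":-0.5,"ty":5.4,"tz":-0.5,"wx":0,"wy":0,"wz":-0.037,"claw":-1},
    {"tx":-0.5,"ty":5.4,"tz":-0.5,"wx":0,"wy":0,"wz":-0.037,"claw":-1},
  ],
)

```text
clock: 2.5
tcp_pos: [0.3549, 0.0776, 0.2232]
orientation: [-0.069, 0.996, -0.062, 0.003]
wrist_force: [-0.0, 0.8, 0.4]
finger_gap: 0.0858
grip_force: 0.0
```

Emit:
carry_out(
  moves=[
    {"tx":0,"ty":0,"tz":0,"wx":0,"wy":0,"wz":0,"claw":-1},
    {"tx":0,"ty":0,"tz":0,"wx":0,"wy":0,"wz":0,"claw":-1},
  ],
)

```text
clock: 2.75
tcp_pos: [0.3558, 0.0773, 0.2237]
orientation: [-0.068, 0.996, -0.061, 0.003]
wrist_force: [0.3, -0.4, -0.1]
finger_gap: 0.0849
grip_force: 0.0
```

```bash
python3 - <<'E'
from h import *
import pickle
c=cam("wrist"); pickle.dump(c,open("w2.pkl","wb")); print(env.get_state()["tcp_pos"],env.get_state()["orientation"])
cv2.imwrite("pics/w2.png",cv2.resize(c["image"],(800,600),interpolation=cv2.INTER_CUBIC))
w=pickle.load(open("w1.pkl","rb"))
P=pts(w)
def M(u,v,r=2):
    u=int(u*.7);v=int(v*.7);return np.nanmedian(P[v-r:v+r+1,u-r:u+r+1].reshape(-1,3),0).round(4)
print("table",M(300,320),"cork",M(180,222),"pan",M(532,183),"housing",M(490,180,1),M(560,235,1))
print("pan c",atz(w,532*.7,183*.7,.022).round(4))
for p in[(126,176),(221,175),(231,269),(141,270)]: print("tray",atz(w,p[0]*.7,p[1]*.7,.012).round(4))
# pan by depth
q=P[(P[...,2]>.0195)&(P[...,2]<.03)&(abs(P[...,0]-.474)<.045)&(abs(P[...,1]+.294)<.045)]
print("pan cloud",len(q),cv2.minEnclosingCircle(q[:,:2].astype(np.float32)),q.mean(0))
t=pickle.load(open("top.pkl","rb"))
print("pan tri",*tri(w,(532*.7,183*.7),t,(590*.7,369*.7)))
E
```

```text
[0.35593856 0.07736161 0.22375673] [-0.06795609  0.99579669 -0.06131905  0.00329991]
table [ 3.398e-01 -8.380e-02 -3.000e-04] cork [0.4378 0.0184 0.0054] pan [ 0.4725 -0.2942  0.0223] housing [ 0.4757 -0.2601  0.0156] [ 0.4275 -0.3258  0.0157]
pan c [ 0.4724 -0.2949  0.022 ]
tray [0.4779 0.0548 0.012 ]
tray [ 0.4787 -0.0277  0.012 ]
tray [ 0.3948 -0.0266  0.012 ]
tray [0.3939 0.0567 0.012 ]
pan cloud 2190 ((0.4727022647857666, -0.29505109786987305), 0.03203093260526657) [ 0.47346137 -0.29494608  0.02188808]
pan tri [ 0.47427285 -0.28722747  0.04940569] 0.0011374238184819938
```

View pics/w2.png

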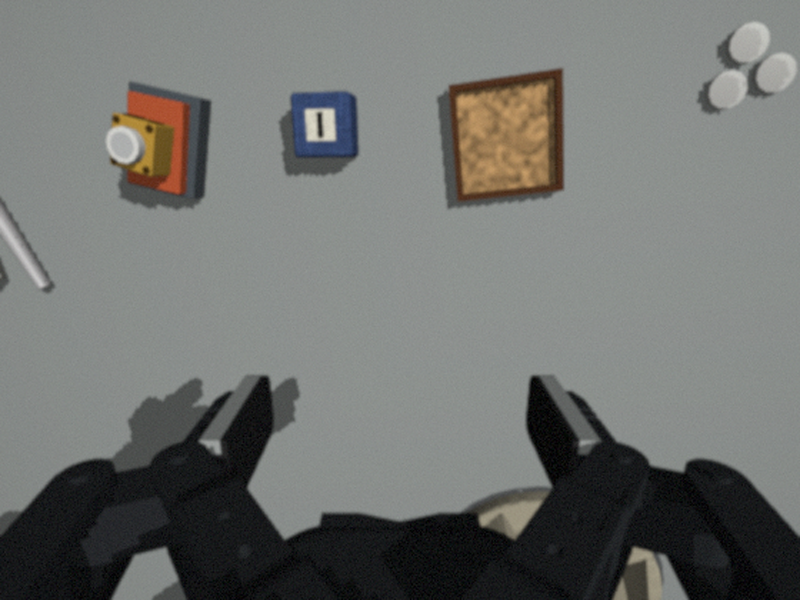

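The stack is at (140,145) with the disc at (125,145), the ring box at (325,125) and the tray at (507,137). The move fell short and tilted the tool near the inner reach limit, so I'll work out a correction.

```bash
cat >> h.py <<'E'
def delta(p,yaw,pitch=0.):
    """cm shift and rotvec from the present pose to TCP p, tool x heading yaw (deg); pitch tips the tool about its y (rad)"""
    s=env.get_state(); q=s["orientation"]; Rn=R.from_quat([q[1],q[2],q[3],q[0]])
    Rd=R.from_euler("z",yaw,degrees=True)*R.from_euler("y",pitch)*R.from_euler("x",np.pi)
    print("shift cm",((np.array(p)-s["tcp_pos"])*100).round(2),"turn",(Rd*Rn.inv()).as_rotvec().round(4),"q6",s["joint_pos"].round(2),"gap",round(s["finger_gap"],4))
E
python3 -c "
from h import *
delta((0.40,0.24,0.20),-17)"
```

```text
shift cm [ 4.41 16.26 -2.38] turn [-0.1337  0.0267 -0.1734] q6 [-0.12 -0.12 -0.46  1.23  0.14  3.14] gap 0.0854
```

Emit:
carry_out(
  moves=[
    {"tx":0.8,"ty":0,"tz":0,"wx":-0.134,"wy":0.027,"wz":0,"claw":-1},
    {"tx":2.5,"ty":2.7,"tz":-0.3,"wx":0,"wy":0,"wz":0.185,"claw":-1},
    {"tx":2.5,"ty":2.7,"tz":-0.3,"wx":0,"wy":0,"wz":0.185,"claw":-1},
    {"tx":2.5,"ty":2.7,"tz":-0.3,"wx":0,"wy":0,"wz":0.185,"claw":-1},
    {"tx":2.5,"ty":2.7,"tz":-0.3,"wx":0,"wy":0,"wz":0.185,"claw":-1},
    {"tx":2.5,"ty":2.7,"tz":-0.3,"wx":0,"wy":0,"wz":0.185,"claw":-1},
    {"tx":2.5,"ty":2.7,"tz":-0.3,"wx":0,"wy":0,"wz":0.185,"claw":-1},
    {"tx":2.5,"ty":2.7,"tz":-0.3,"wx":0,"wy":0,"wz":0.185,"claw":-1},
  ],
)

```text
clock: 3.8
tcp_pos: [0.5372, 0.2415, 0.2021]
orientation: [-0.005, 0.824, 0.566, -0.011]
wrist_force: [1.2, 0.3, 0.5]
finger_gap: 0.0851
grip_force: 0.0
```

Emit:
carry_out(
  moves=[
    {"tx":0,"ty":0,"tz":0,"wx":0,"wy":0,"wz":0.185,"claw":-1},
    {"tx":0,"ty":0,"tz":0,"wx":0,"wy":0,"wz":0.185,"claw":-1},
    {"tx":0,"ty":0,"tz":0,"wx":0,"wy":0,"wz":0.185,"claw":-1},
    {"tx":0,"ty":0,"tz":0,"wx":0,"wy":0,"wz":0.185,"claw":-1},
    {"tx":0,"ty":0,"tz":0,"wx":0,"wy":0,"wz":0.185,"claw":-1},
    {"tx":0,"ty":0,"tz":0,"wx":0,"wy":0,"wz":0.185,"claw":-1},
    {"tx":0,"ty":0,"tz":0,"wx":0,"wy":0,"wz":0.185,"claw":-1},
    {"tx":0,"ty":0,"tz":0,"wx":0,"wy":0,"wz":0.185,"claw":-1},
  ],
)

```text
clock: 4.8
tcp_pos: [0.5364, 0.2406, 0.2022]
orientation: [0.004, 0.227, 0.974, -0.012]
wrist_force: [0.5, -0.1, -0.5]
finger_gap: 0.0855
grip_force: 0.0
```

Emit:
carry_out(
  moves=[
    {"tx":0,"ty":0,"tz":0,"wx":0,"wy":0,"wz":0.185,"claw":-1},
    {"tx":0,"ty":0,"tz":0,"wx":0,"wy":0,"wz":0,"claw":-1},
    {"tx":0,"ty":0,"tz":0,"wx":0,"wy":0,"wz":0,"claw":-1},
  ],
)

```text
clock: 5.18
tcp_pos: [0.5361, 0.2405, 0.2024]
orientation: [0.005, 0.14, 0.99, -0.012]
wrist_force: [0.5, -0.3, -1.0]
finger_gap: 0.0854
grip_force: 0.0
```

```bash
python3 - <<'E'
from h import *
import pickle
delta((0.54,0.27,0.20),163)
c=cam("wrist"); pickle.dump(c,open("w3.pkl","wb"))
cv2.imwrite("pics/w3.png",cv2.resize(c["image"],(800,600),interpolation=cv2.INTER_CUBIC))
E
```

```text
shift cm [ 0.39  2.95 -0.24] turn [ 0.0244  0.0067 -0.0151] q6 [ 0.3   0.35  0.03  1.25 -0.03  0.58] gap 0.0854
```

View pics/w3.png

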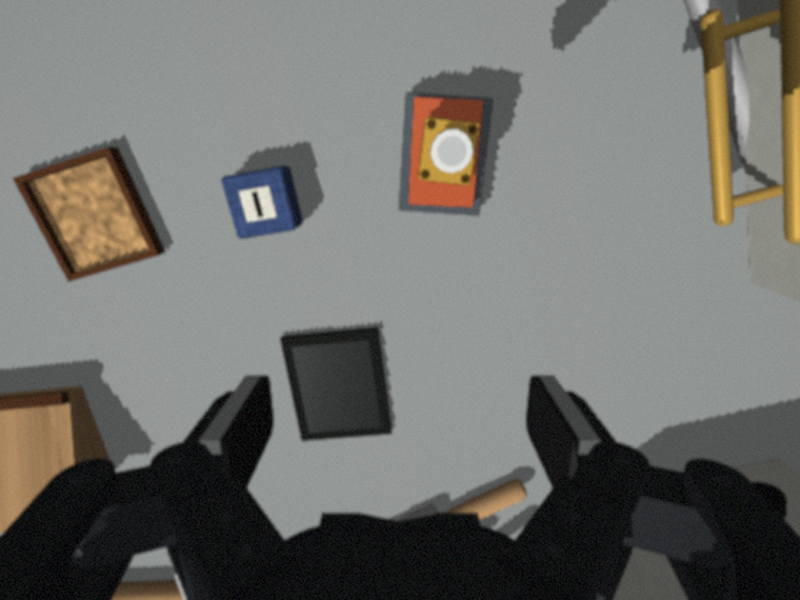

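The stack (445,153) is in full view: disc (452,151), brass corners about (430,118), (481,124), (472,187), (419,181), with copper and steel below. The pad's corners are (283,338), (380,328), (392,432), (303,438), and the tray is at (88,213).

```bash
cat > m.py <<'E'
from h import *
def rects(c,ctr,cuts,rad=.07):
    P=pts(c); d=np.hypot(P[...,0]-ctr[0],P[...,1]-ctr[1])<rad
    for n,a,b in cuts:
        m=(d&(P[...,2]>a)&(P[...,2]<b)).astype(np.uint8)
        k,l,st,_=cv2.connectedComponentsWithStats(m)
        if k<2: print(n,"none");continue
        q=P[l==1+np.argmax(st[1:,4])]; r=cv2.minAreaRect(q[:,:2].astype(np.float32))
        w,h=r[1]; ang=r[2]
        if h>w: w,h,ang=h,w,ang-90
        print(n,len(q),"c",np.round(r[0],4),"size",round(w,4),round(h,4),"long axis deg",round((ang+90)%180-90,1),"ztop",np.percentile(q[:,2],[50,90]).round(4))
E
python3 - <<'E'
from m import *
import pickle
c=pickle.load(open("w3.pkl","rb"));t=pickle.load(open("top.pkl","rb"))
cuts=[("disc",.056,.08),("brass",.044,.08),("copper",.0235,.08),("steel",.013,.08)]
print("wrist");rects(c,(.469,.291),cuts);rects(c,(.634,.153),[("pad",.003,.03)],.08)
print("top");rects(t,(.469,.291),cuts)
print("px at z: disc",atz(c,452*.7,151*.7,.06).round(4))
for n,z,L in[("brass",.052,[(430,118),(481,124),(472,187),(419,181)]),("copper",.028,[(415,96),(484,98),(474,209),(408,206)]),("steel",.018,[(407,93),(491,97),(478,213),(401,209)]),("pad",.006,[(283,338),(380,328),(392,432),(303,438)])]:
    q=np.array([atz(c,u*.7,v*.7,z)[:2] for u,v in L]); print(n,q.mean(0).round(4),"edges",[np.linalg.norm(q[i]-q[i-1]).round(4) for i in range(4)],"ang long",[np.degrees(np.arctan2(*(q[i]-q[j])[::-1])).round(1) for i,j in((0,3),(1,2),(0,1),(3,2))])
E
```

```text
wrist
disc 699 c [0.4667 0.2919] size 0.0251 0.0247 long axis deg -13.7 ztop [0.0599 0.0608]
brass 1670 c [0.4666 0.2906] size 0.039 0.0341 long axis deg -22.3 ztop [0.0527 0.0604]
copper 3522 c [0.4678 0.2896] size 0.0701 0.046 long axis deg -18.8 ztop [0.0291 0.0599]
steel 4890 c [0.4696 0.2894] size 0.0801 0.0599 long axis deg -19.8 ztop [0.028  0.0596]
pad 4949 c [0.6313 0.1533] size 0.1051 0.0843 long axis deg -10.1 ztop [0.0061 0.0069]
top
disc 109 c [0.4683 0.2924] size 0.0262 0.0229 long axis deg 80.9 ztop [0.0606 0.0634]
brass 283 c [0.4686 0.2908] size 0.0386 0.0349 long axis deg -22.8 ztop [0.0536 0.0619]
copper 650 c [0.4695 0.2901] size 0.0707 0.047 long axis deg -19.9 ztop [0.0324 0.06  ]
steel 945 c [0.4711 0.2896] size 0.0801 0.0607 long axis deg -19.6 ztop [0.0286 0.0578]
px at z: disc [0.4672 0.2921 0.06  ]
brass [0.4684 0.2915] edges [np.float64(0.0382), np.float64(0.0318), np.float64(0.0381), np.float64(0.0345)] ang long [np.float64(154.5), np.float64(158.5), np.float64(-112.4), np.float64(-112.3)]
copper [0.4689 0.2899] edges [np.float64(0.0717), np.float64(0.0454), np.float64(0.0723), np.float64(0.0469)] ang long [np.float64(160.6), np.float64(161.8), np.float64(-107.8), np.float64(-108.5)]
steel [0.4696 0.2897] edges [np.float64(0.078), np.float64(0.057), np.float64(0.0782), np.float64(0.0566)] ang long [np.float64(161.0), np.float64(160.7), np.float64(-108.7), np.float64(-108.9)]
pad [0.6312 0.1555] edges [np.float64(0.1001), np.float64(0.0827), np.float64(0.1021), np.float64(0.0819)] ang long [np.float64(169.7), np.float64(169.2), np.float64(-99.3), np.float64(-100.7)]
```

Emit:
carry_out(
  moves=[
    {"tx":-2.3,"ty":1.7,"tz":-2.5,"wx":0.0244,"wy":0.0067,"wz":-0.067,"claw":-0.4},
    {"tx":-2.3,"ty":1.7,"tz":-2.5,"wx":0,"wy":0,"wz":0,"claw":-0.4},
    {"tx":-2.3,"ty":1.75,"tz":-2.5,"wx":0,"wy":0,"wz":0,"claw":-0.4},
    {"tx":0,"ty":0,"tz":-2.0,"wx":0,"wy":0,"wz":0,"claw":-0.4},
    {"tx":0,"ty":0,"tz":0,"wx":0,"wy":0,"wz":0,"claw":-0.4},
    {"tx":0,"ty":0,"tz":0,"wx":0,"wy":0,"wz":0,"claw":-0.4},
  ],
)

```text
clock: 5.98
tcp_pos: [0.4676, 0.292, 0.1083]
orientation: [0.0, 0.172, 0.985, 0.0]
wrist_force: [-0.1, -0.1, 0.4]
finger_gap: 0.0595
grip_force: 0.0
```

```bash
python3 - <<'E'
from m import *
delta((0.467,0.292,0.0545),160)
c=cam("wrist")
rects(c,(.469,.291),[("disc",.056,.075),("brass",.044,.075)],.03)
cv2.imwrite("pics/w4.png",c["image"])
E
```

```text
shift cm [-0.06 -0.   -5.38] turn [-0.0004  0.0004 -0.0025] q6 [ 0.41  0.33 -0.23  1.    0.    0.76] gap 0.0595
disc 1100 c [0.4664 0.2921] size 0.0255 0.0251 long axis deg -20.6 ztop [0.0599 0.0607]
brass 2599 c [0.4661 0.2909] size 0.0388 0.034 long axis deg -22.7 ztop [0.0526 0.0604]
```

View pics/w4.png

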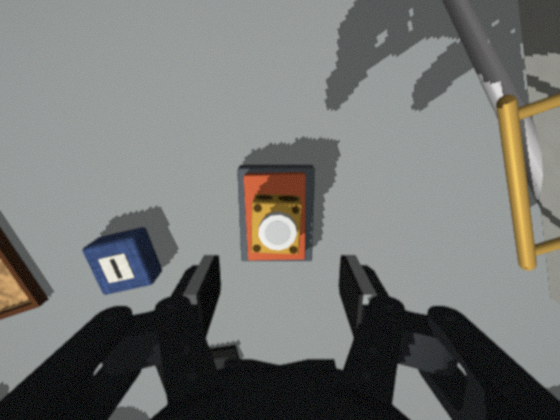

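The disc (278,231) sits midway between the fingertips (218 and 341), so I descend and grip.

Emit:
carry_out(
  moves=[
    {"tx":-0.1,"ty":0,"tz":-2.4,"wx":0,"wy":0,"wz":0,"claw":-0.4},
    {"tx":0,"ty":0,"tz":-2,"wx":0,"wy":0,"wz":0,"claw":-0.4},
    {"tx":0,"ty":0,"tz":-1,"wx":0,"wy":0,"wz":0,"claw":-0.3},
    {"tx":0,"ty":0,"tz":0,"wx":0,"wy":0,"wz":0,"claw":-0.1},
    {"tx":0,"ty":0,"tz":0,"wx":0,"wy":0,"wz":0,"claw":0.2},
    {"tx":0,"ty":0,"tz":0,"wx":0,"wy":0,"wz":0,"claw":0.5},
    {"tx":0,"ty":0,"tz":0,"wx":0,"wy":0,"wz":0,"claw":0.5},
    {"tx":0,"ty":0,"tz":0,"wx":0,"wy":0,"wz":0,"claw":0.5},
  ],
  newtons=30,
)

```text
clock: 7.02
tcp_pos: [0.4666, 0.2923, 0.0547]
orientation: [0.001, 0.172, 0.985, 0.0]
wrist_force: [-0.3, -0.8, 6.0]
finger_gap: 0.0233
grip_force: 29.4
```

Emit:
carry_out(
  moves=[
    {"tx":0,"ty":0,"tz":0.1,"wx":0,"wy":0,"wz":0,"claw":0.5},
    {"tx":0,"ty":0,"tz":0.2,"wx":0,"wy":0,"wz":0,"claw":0.5},
  ],
)

```text
clock: 7.28
tcp_pos: [0.4654, 0.2918, 0.0563]
orientation: [-0.001, 0.172, 0.985, -0.0]
wrist_force: [0.7, 0.0, -0.6]
finger_gap: 0.0237
grip_force: 29.4
```

Emit:
carry_out(
  moves=[
    {"tx":0,"ty":0,"tz":1,"wx":0,"wy":0,"wz":0,"claw":0.5},
    {"tx":0,"ty":0,"tz":2,"wx":0,"wy":0,"wz":0,"claw":0.5},
    {"tx":0,"ty":0,"tz":3,"wx":0,"wy":0,"wz":0,"claw":0.5},
    {"tx":0,"ty":0,"tz":3,"wx":0,"wy":0,"wz":0,"claw":0.5},
    {"tx":0,"ty":0,"tz":0,"wx":0,"wy":0,"wz":0,"claw":0.5},
    {"tx":0,"ty":0,"tz":0,"wx":0,"wy":0,"wz":0,"claw":0.5},
  ],
)

```text
clock: 8.02
tcp_pos: [0.4655, 0.2918, 0.1461]
orientation: [-0.0, 0.172, 0.985, -0.0]
wrist_force: [0.3, 0.7, -1.3]
finger_gap: 0.0237
grip_force: 29.5
```

```bash
python3 - <<'E'
from m import *
delta((0.4725,-0.295,0.12),170)
c=cam("wrist")
rects(c,(.469,.291),[("brass",.04,.07)],.03)
cv2.imwrite("pics/w5.png",c["image"])
E
```

```text
shift cm [  0.7  -58.68  -2.61] turn [ 0.0003 -0.001   0.171 ] q6 [ 0.41  0.3  -0.18  1.09  0.    0.76] gap 0.0237
brass 1962 c [0.4663 0.2909] size 0.0388 0.0341 long axis deg -22.0 ztop [0.0518 0.0527]
```

View pics/w5.png

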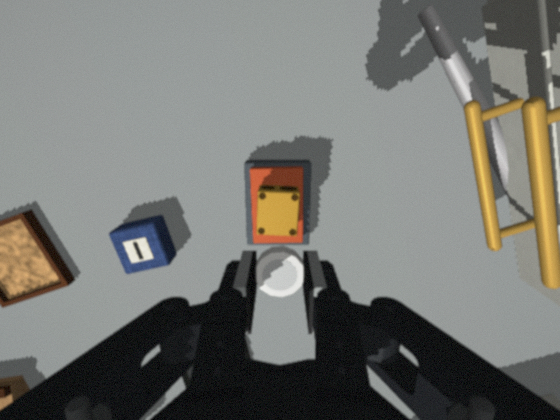

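The disc is lifted between the fingers, centred near (280,272), and the brass remains at (278,210). I'll measure the disc's offset and level in the tool frame.

```bash
cat >> m.py <<'E'
def held(c,zlo=-.03,zhi=.02,rx=.02,ry=.011):
    """plane and centre of what is between the fingers, tool frame"""
    w=dict(c); w["wfc"]=c["hand_eye"]; P=pts(w).reshape(-1,3)
    q=P[(abs(P[:,0])<rx)&(abs(P[:,1])<ry)&(P[:,2]>zlo)&(P[:,2]<zhi)]
    A=np.c_[q[:,:2],np.ones(len(q))]; k=np.linalg.lstsq(A,q[:,2],rcond=None)[0]
    g=abs(q[:,2]-A@k)<.003; k=np.linalg.lstsq(A[g],q[g,2],rcond=None)[0]
    print("held n",len(q),"x",np.percentile(q[:,0],[1,99]).round(4),"z",np.median(q[:,2]).round(4),"plane slopes",k.round(4))
E
python3 - <<'E'
from m import *
c=cam("wrist"); held(c)
E
```

```text
held n 2107 x [-0.0115  0.0128] z -0.0053 plane slopes [ 0.029   0.1042 -0.0055]
```

```bash
python3 - <<'E'
from m import *
c=cam("wrist"); held(c,-.012,.01,.009,.008);held(c,-.012,.01,.009,.006);held(c,-.012,.01,.013,.004)
E
```

```text
held n 1008 x [-0.0088  0.0089] z -0.0053 plane slopes [-0.0036  0.0026 -0.0053]
held n 757 x [-0.0088  0.0089] z -0.0053 plane slopes [-0.0034  0.0064 -0.0053]
held n 790 x [-0.0119  0.0128] z -0.0052 plane slopes [ 0.0294 -0.0096 -0.0052]
```

Emit:
carry_out(
  moves=[
    {"tx":0.07,"ty":-5.87,"tz":0,"wx":0,"wy":0,"wz":0,"claw":0.5},
    {"tx":0.07,"ty":-5.87,"tz":0,"wx":0,"wy":0,"wz":0,"claw":0.5},
    {"tx":0.07,"ty":-5.87,"tz":0,"wx":0,"wy":0,"wz":0,"claw":0.5},
    {"tx":0.07,"ty":-5.87,"tz":0,"wx":0,"wy":0,"wz":0,"claw":0.5},
    {"tx":0.07,"ty":-5.87,"tz":0,"wx":0,"wy":0,"wz":0,"claw":0.5},
    {"tx":0.07,"ty":-5.87,"tz":0,"wx":0,"wy":0,"wz":0,"claw":0.5},
    {"tx":0.07,"ty":-5.87,"tz":0,"wx":0,"wy":0,"wz":0,"claw":0.5},
    {"tx":0.07,"ty":-5.87,"tz":0,"wx":0,"wy":0,"wz":0,"claw":0.5},
  ],
)

```text
clock: 9.18
tcp_pos: [0.4707, -0.1793, 0.1457]
orientation: [-0.001, 0.172, 0.985, 0.0]
wrist_force: [0.9, -0.3, -0.7]
finger_gap: 0.0238
grip_force: 29.5
```

Emit:
carry_out(
  moves=[
    {"tx":0.07,"ty":-5.87,"tz":0,"wx":0,"wy":0,"wz":0,"claw":0.5},
    {"tx":0.07,"ty":-5.87,"tz":0,"wx":0,"wy":0,"wz":0,"claw":0.5},
    {"tx":0,"ty":0,"tz":-3,"wx":0,"wy":0,"wz":0,"claw":0.5},
    {"tx":0,"ty":0,"tz":-3,"wx":0,"wy":0,"wz":0,"claw":0.5},
    {"tx":0,"ty":0,"tz":0,"wx":0,"wy":0,"wz":0,"claw":0.5},
    {"tx":0,"ty":0,"tz":0,"wx":0,"wy":0,"wz":0,"claw":0.5},
  ],
)

```text
clock: 9.93
tcp_pos: [0.4729, -0.295, 0.0869]
orientation: [-0.0, 0.172, 0.985, -0.0]
wrist_force: [0.1, 0.1, -0.1]
finger_gap: 0.0238
grip_force: 29.6
```

```bash
python3 - <<'E'
from m import *
delta((0.4725,-0.295,0.025),160)
c=cam("wrist")
rects(c,(.4725,-.295),[("pan",.0195,.026)],.06)
held(c,-.012,.01,.009,.006)
cv2.imwrite("pics/w6.png",c["image"])
E
```

```text
shift cm [-0.04 -0.   -6.19] turn [-0.0001 -0.0007 -0.0038] q6 [-0.7   0.36 -0.25  0.96 -0.   -0.36] gap 0.0238
pan 5103 c [ 0.4695 -0.2941] size 0.063 0.0589 long axis deg 71.4 ztop [0.022  0.0228]
held n 754 x [-0.0088  0.0088] z -0.0053 plane slopes [-0.0009 -0.0106 -0.0053]
```

Emit:
carry_out(
  moves=[
    {"tx":0,"ty":0,"tz":-4,"wx":0,"wy":0,"wz":0,"claw":0.5},
    {"tx":0,"ty":0,"tz":-1.7,"wx":0,"wy":0,"wz":0,"claw":0.5},
    {"tx":0,"ty":0,"tz":-0.4,"wx":0,"wy":0,"wz":0,"claw":0.5},
    {"tx":0,"ty":0,"tz":-0.1,"wx":0,"wy":0,"wz":0,"claw":0.5},
    {"tx":0,"ty":0,"tz":0,"wx":0,"wy":0,"wz":0,"claw":0.5},
    {"tx":0,"ty":0,"tz":0,"wx":0,"wy":0,"wz":0,"claw":0.5},
  ],
)

```text
clock: 10.72
tcp_pos: [0.4734, -0.2955, 0.0254]
orientation: [0.0, 0.172, 0.985, -0.001]
wrist_force: [0.1, 0.7, -0.8]
finger_gap: 0.0237
grip_force: 29.6
```

Emit:
carry_out(
  moves=[
    {"tx":-0.05,"ty":0,"tz":-0.07,"wx":0,"wy":0,"wz":0,"claw":0.5},
    {"tx":0,"ty":0,"tz":-0.05,"wx":0,"wy":0,"wz":0,"claw":0.5},
    {"tx":0,"ty":0,"tz":0,"wx":0,"wy":0,"wz":0,"claw":0.5},
  ],
)

```text
clock: 11.1
tcp_pos: [0.473, -0.2954, 0.0247]
orientation: [0.001, 0.172, 0.985, -0.0]
wrist_force: [-1.2, 0.3, 6.9]
finger_gap: 0.0235
grip_force: 30.3
```

Emit:
carry_out(
  moves=[
    {"tx":0,"ty":0,"tz":0.05,"wx":0,"wy":0,"wz":0,"claw":0.4},
    {"tx":0,"ty":0,"tz":0,"wx":0,"wy":0,"wz":0,"claw":0.25},
    {"tx":0,"ty":0,"tz":0,"wx":0,"wy":0,"wz":0,"claw":0.1},
    {"tx":0,"ty":0,"tz":0,"wx":0,"wy":0,"wz":0,"claw":-0.1},
    {"tx":0,"ty":0,"tz":2,"wx":0,"wy":0,"wz":0,"claw":-0.1},
    {"tx":0,"ty":0,"tz":4,"wx":0,"wy":0,"wz":0,"claw":-0.4},
    {"tx":3,"ty":0,"tz":5,"wx":0,"wy":0,"wz":0,"claw":-0.4},
    {"tx":4,"ty":3,"tz":0,"wx":0,"wy":0,"wz":0,"claw":-0.4},
  ],
)

```text
clock: 12.1
tcp_pos: [0.5453, -0.2684, 0.1388]
orientation: [0.004, 0.174, 0.985, -0.002]
wrist_force: [0.7, -0.3, 0.2]
finger_gap: 0.06
grip_force: 0.0
```

Emit:
carry_out(
  moves=[
    {"tx":2,"ty":3,"tz":0,"wx":0,"wy":0,"wz":0,"claw":-0.4},
    {"tx":0,"ty":0,"tz":0,"wx":0,"wy":0,"wz":0,"claw":-0.4},
    {"tx":0,"ty":0,"tz":0,"wx":0,"wy":0,"wz":0,"claw":-0.4},
  ],
)

```text
clock: 12.48
tcp_pos: [0.5619, -0.2351, 0.1334]
orientation: [-0.001, 0.172, 0.985, -0.0]
wrist_force: [-0.6, -0.6, -0.5]
finger_gap: 0.0595
grip_force: 0.0
```

```bash
python3 - <<'E'
from m import *
import pickle
delta((0.4665,0.291,0.12),158)
c=cam("wrist");pickle.dump(c,open("w7.pkl","wb"))
rects(c,(.4725,-.295),[("disc",.026,.04),("pan",.0195,.04)],.06)
rects(c,(.62,-.129),[("rest",.01,.08)],.09)
rects(c,(.4387,.0165),[("tray",.003,.03),],.07)
cv2.imwrite("pics/w7.png",cv2.resize(c["image"],(800,600),interpolation=cv2.INTER_CUBIC))
E
```

```text
shift cm [-9.54 52.61 -1.34] turn [ 0.     -0.0015 -0.0387] q6 [-0.53  0.42 -0.04  1.11 -0.   -0.18] gap 0.0595
disc 885 c [ 0.4734 -0.2942] size 0.0255 0.0246 long axis deg 63.6 ztop [0.03   0.0308]
pan 5013 c [ 0.472  -0.2948] size 0.0634 0.0628 long axis deg 75.3 ztop [0.0221 0.0298]
rest 17365 c [ 0.6104 -0.1248] size 0.1118 0.1011 long axis deg -9.6 ztop [0.0376 0.0535]
tray 335 c [ 0.4781 -0.011 ] size 0.0309 0.0099 long axis deg 71.6 ztop [0.0112 0.0126]
```

View pics/w7.png

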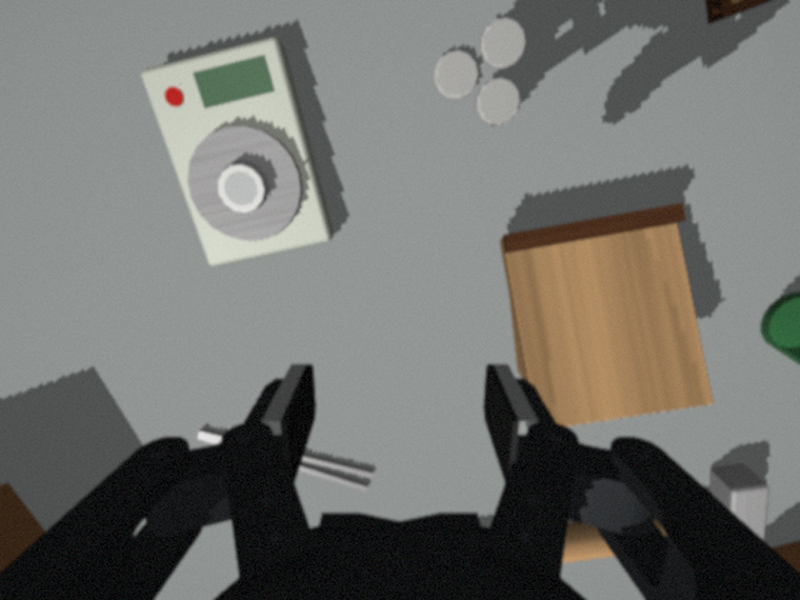

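The disc sits on the pan: disc centre (241,188), pan centre (244,183), about 1.5 mm off. The rest is fully visible, with its cleat from (503,243) to (685,212). I'll fit the rest's plane and edges now.

```bash
python3 - <<'E'
from m import *
import pickle
c=pickle.load(open("w7.pkl","rb"));P=pts(c).reshape(-1,3)
q=P[(P[:,2]>.012)&(np.hypot(P[:,0]-.62,P[:,1]+.129)<.09)]
b=q.copy()
for _ in range(6):
    A=np.c_[b[:,:2],np.ones(len(b))];k=np.linalg.lstsq(A,b[:,2],rcond=None)[0];r=b[:,2]-A@k
    b=b[abs(r)<max(.0015,2*r.std())]
print("plane",k,"slope rad",np.arctan(np.hypot(*k[:2])),"uphill deg",np.degrees(np.arctan2(k[1],k[0])),"rms",r.std(),len(b),len(q))
yaw=np.arctan2(k[1],k[0])
for yw in(yaw,np.radians(-9.6)):
    ux=np.array([np.cos(yw),np.sin(yw)]);uy=np.array([-ux[1],ux[0]])
    o=np.array([.6104,-.1248])+.0046*ux
    X=(q[:,:2]-o)@ux;Y=(q[:,:2]-o)@uy
    print("yaw",np.degrees(yw),"Y",np.percentile(Y[(X>-.04)&(X<.03)],[.5,99.5]).round(4),"X",np.percentile(X,[.2,99.8]).round(4))
    for lo in np.arange(-.064,.056,.004):
        m=(X>=lo)&(X<lo+.004)&(abs(Y)<.04)
        if lo<-.036 or lo>.04: print(round(lo+.002,3),np.round(np.median(q[m,2]),4) if m.any() else None,np.round(np.median(q[m,2]-(q[m,:2]@k[:2]+k[2])),4) if m.any() else None)
E
```

```text
plane [-0.75846328 -1.54416108  0.34412956] slope rad 1.0442644978571098 uphill deg -116.15941447828975 rms 0.03295915246157868 24018 30017
yaw -116.15941447828975 Y [-0.0632  0.0584] X [-0.0632  0.0846]
-0.062 0.0543 0.0786
-0.058 0.0518 0.0698
-0.054 0.0486 0.06
-0.05 0.046 0.0503
-0.046 0.0433 0.0404
-0.042 0.0424 0.0326
-0.038 0.0411 0.025
0.042 0.0306 -0.1233
0.046 0.0283 -0.1328
0.05 0.0279 -0.1392
0.054 0.2109 0.0359
yaw -9.6 Y [-0.0874  0.0484] X [-0.0601  0.0497]
-0.062 0.0263 -0.0706
-0.058 0.0269 -0.0706
-0.054 0.0283 -0.0704
-0.05 0.0282 -0.0698
-0.046 0.0228 -0.0705
-0.042 0.0243 -0.0668
-0.038 0.0257 -0.0619
0.042 0.0549 0.0037
0.046 0.0564 0.0075
0.05 0.0573 0.0147
0.054 None None
```

```bash
python3 - <<'E'
from m import *
import pickle
c=pickle.load(open("w7.pkl","rb"));P=pts(c).reshape(-1,3)
q=P[(P[:,2]>.012)&(P[:,2]<.066)&(np.hypot(P[:,0]-.612,P[:,1]+.126)<.085)]
yw=np.radians(-9.6);ux=np.array([np.cos(yw),np.sin(yw)]);uy=np.array([-ux[1],ux[0]])
o=np.array([.6104,-.1248])+.0046*ux;print("o",o)
X=(q[:,:2]-o)@ux;Y=(q[:,:2]-o)@uy
for lo in np.arange(-.06,.05,.01):
    m=(X>=lo)&(X<lo+.01); print(round(lo+.005,3),np.percentile(Y[m],[.7,99.3]).round(4))
m=(X>-.04)&(X<.04)&(abs(Y)<.042)
k=np.linalg.lstsq(np.c_[X[m],Y[m],np.ones(m.sum())],q[m,2],rcond=None)[0];print("board z = ",k.round(4),"nominal .365 0 .0395",np.arctan(k[0]),"yaw corr deg",np.degrees(np.arctan2(k[1],k[0])))
E
```

```text
o [ 0.61493558 -0.12556714]
-0.055 [-0.0502  0.0491]
-0.045 [-0.0502  0.0488]
-0.035 [-0.0502  0.0485]
-0.025 [-0.0501  0.0487]
-0.015 [-0.0502  0.0488]
-0.005 [-0.0501  0.0488]
0.005 [-0.0501  0.0489]
0.015 [-0.0501  0.0486]
0.025 [-0.0499  0.0486]
0.035 [-0.0454  0.0488]
0.045 [-0.0393  0.0491]
board z =  [3.65e-01 2.00e-04 3.96e-02] nominal .365 0 .0395 0.3499370535886924 yaw corr deg 0.030303717896567602
```

Emit:
carry_out(
  moves=[
    {"tx":-1.06,"ty":5.85,"tz":0,"wx":0,"wy":0,"wz":-0.039,"claw":-0.4},
    {"tx":-1.06,"ty":5.85,"tz":0,"wx":0,"wy":0,"wz":0,"claw":-0.4},
    {"tx":-1.06,"ty":5.85,"tz":0,"wx":0,"wy":0,"wz":0,"claw":-0.4},
    {"tx":-1.06,"ty":5.85,"tz":0,"wx":0,"wy":0,"wz":0,"claw":-0.4},
    {"tx":-1.06,"ty":5.85,"tz":0,"wx":0,"wy":0,"wz":0,"claw":-0.4},
    {"tx":-1.06,"ty":5.85,"tz":0,"wx":0,"wy":0,"wz":0,"claw":-0.4},
    {"tx":-1.06,"ty":5.85,"tz":0,"wx":0,"wy":0,"wz":0,"claw":-0.4},
    {"tx":-1.06,"ty":5.85,"tz":0,"wx":0,"wy":0,"wz":0,"claw":-0.4},
  ],
)

```text
clock: 13.52
tcp_pos: [0.4774, 0.2335, 0.134]
orientation: [0.0, 0.192, 0.981, -0.0]
wrist_force: [1.3, -0.6, 0.1]
finger_gap: 0.0597
grip_force: 0.0
```

Emit:
carry_out(
  moves=[
    {"tx":-1.06,"ty":5.85,"tz":-1,"wx":0,"wy":0,"wz":0,"claw":-0.4},
    {"tx":0,"ty":0,"tz":-2,"wx":0,"wy":0,"wz":0,"claw":-0.4},
    {"tx":0,"ty":0,"tz":0,"wx":0,"wy":0,"wz":0,"claw":-0.4},
    {"tx":0,"ty":0,"tz":0,"wx":0,"wy":0,"wz":0,"claw":-0.4},
  ],
)

```text
clock: 14.02
tcp_pos: [0.4674, 0.2903, 0.1043]
orientation: [-0.0, 0.192, 0.981, -0.0]
wrist_force: [0.2, -0.3, 0.8]
finger_gap: 0.0598
grip_force: 0.0
```

```bash
python3 - <<'E'
from m import *
c=cam("wrist")
delta((0.4665,0.291,0.0375),158)
rects(c,(.469,.291),[("brass",.04,.07)],.03)
E
```

```text
shift cm [-0.13  0.06 -6.7 ] turn [-0.0003  0.0002  0.0027] q6 [ 0.41  0.34 -0.24  0.99  0.    0.8 ] gap 0.0599
brass 2782 c [0.4663 0.2909] size 0.0389 0.034 long axis deg -22.2 ztop [0.0518 0.0527]
```

Emit:
carry_out(
  moves=[
    {"tx":-0.1,"ty":0.06,"tz":-3.5,"wx":0,"wy":0,"wz":0,"claw":-0.4},
    {"tx":0,"ty":0,"tz":-2.2,"wx":0,"wy":0,"wz":0,"claw":-0.4},
    {"tx":0,"ty":0,"tz":-1,"wx":0,"wy":0,"wz":0,"claw":-0.4},
    {"tx":0,"ty":0,"tz":0,"wx":0,"wy":0,"wz":0,"claw":-0.1},
    {"tx":0,"ty":0,"tz":0,"wx":0,"wy":0,"wz":0,"claw":0.1},
    {"tx":0,"ty":0,"tz":0,"wx":0,"wy":0,"wz":0,"claw":0.3},
    {"tx":0,"ty":0,"tz":0,"wx":0,"wy":0,"wz":0,"claw":0.4},
    {"tx":0,"ty":0,"tz":0,"wx":0,"wy":0,"wz":0,"claw":0.4},
  ],
  newtons=50,
)

```text
clock: 15.08
tcp_pos: [0.4669, 0.2922, 0.0382]
orientation: [0.001, 0.191, 0.982, 0.0]
wrist_force: [-0.4, -2.1, 6.1]
finger_gap: 0.0325
grip_force: 50.8
```

Emit:
carry_out(
  moves=[
    {"tx":0,"ty":0,"tz":0.1,"wx":0,"wy":0,"wz":0,"claw":0.4},
    {"tx":0,"ty":0,"tz":0.4,"wx":0,"wy":0,"wz":0,"claw":0.4},
    {"tx":0,"ty":0,"tz":2,"wx":0,"wy":0,"wz":0,"claw":0.4},
    {"tx":0,"ty":0,"tz":3,"wx":0,"wy":0,"wz":0,"claw":0.4},
    {"tx":0,"ty":0,"tz":4,"wx":0,"wy":0,"wz":0,"claw":0.4},
    {"tx":0,"ty":0,"tz":0,"wx":0,"wy":0,"wz":0,"claw":0.4},
    {"tx":0,"ty":0,"tz":0,"wx":0,"wy":0,"wz":0,"claw":0.4},
  ],
)

```text
clock: 15.95
tcp_pos: [0.4653, 0.2919, 0.131]
orientation: [-0.001, 0.191, 0.982, -0.0]
wrist_force: [0.3, -0.2, -2.6]
finger_gap: 0.0326
grip_force: 50.2
```

```bash
python3 - <<'E'
from m import *
import pickle
c=cam("wrist");pickle.dump(c,open("w8.pkl","wb"))
held(c,-.025,.005,.016,.012);held(c,-.025,.005,.03,.006)
rects(c,(.469,.291),[("copper",.0235,.04),("steel",.013,.04)],.06)
rects(c,(.4387,.0165),[("tray",.003,.03)],.07)
rects(pickle.load(open("w3.pkl","rb")),(.4387,.0165),[("tray",.003,.03),],.07)
rects(pickle.load(open("w1.pkl","rb")),(.4387,.0165),[("tray",.003,.03),],.07)
rects(pickle.load(open("w2.pkl","rb")),(.4387,.0165),[("tray",.003,.03),],.07)
delta((.4375,.0155,.12),180-0)
E
```

```text
held n 2948 x [-0.0156  0.0157] z -0.0137 plane slopes [-0.0013  0.0026 -0.0138]
held n 2104 x [-0.0184  0.0193] z -0.0136 plane slopes [ 0.068   0.0052 -0.0133]
copper 3244 c [0.459  0.2927] size 0.0519 0.046 long axis deg -18.8 ztop [0.0279 0.0287]
steel 4502 c [0.4624 0.2919] size 0.0656 0.06 long axis deg -19.3 ztop [0.0275 0.0286]
tray 4293 c [0.4376 0.0198] size 0.0842 0.078 long axis deg -0.2 ztop [0.0056 0.0118]
tray 5951 c [0.4373 0.0169] size 0.0841 0.0828 long axis deg -0.3 ztop [0.0057 0.0119]
tray 4292 c [0.4379 0.0165] size 0.0838 0.0821 long axis deg -0.7 ztop [0.0057 0.0119]
tray 6486 c [0.4381 0.0164] size 0.0842 0.0801 long axis deg -0.2 ztop [0.0056 0.012 ]
shift cm [ -2.74 -27.62  -1.04] turn [ 0.0015 -0.0027  0.3844] q6 [ 0.41  0.32 -0.2   1.05  0.    0.8 ] gap 0.0324
```

Emit:
carry_out(
  moves=[
    {"tx":-0.55,"ty":-5.5,"tz":0,"wx":0,"wy":0,"wz":0.076,"claw":0.4},
    {"tx":-0.55,"ty":-5.5,"tz":0,"wx":0,"wy":0,"wz":0.076,"claw":0.4},
    {"tx":-0.55,"ty":-5.5,"tz":0,"wx":0,"wy":0,"wz":0.076,"claw":0.4},
    {"tx":-0.55,"ty":-5.5,"tz":0,"wx":0,"wy":0,"wz":0.076,"claw":0.4},
    {"tx":-0.55,"ty":-5.5,"tz":0,"wx":0,"wy":0,"wz":0.076,"claw":0.4},
    {"tx":0,"ty":0,"tz":-3,"wx":0,"wy":0,"wz":0,"claw":0.4},
    {"tx":0,"ty":0,"tz":-3,"wx":0,"wy":0,"wz":0,"claw":0.4},
    {"tx":0,"ty":0,"tz":0,"wx":0,"wy":0,"wz":0,"claw":0.4},
  ],
)

```text
clock: 17.0
tcp_pos: [0.4348, 0.0173, 0.0688]
orientation: [-0.004, 0.003, 1.0, 0.0]
wrist_force: [-1.2, 0.4, -2.3]
finger_gap: 0.0323
grip_force: 50.7
```

Emit:
carry_out(
  moves=[
    {"tx":0,"ty":0,"tz":0,"wx":0,"wy":0,"wz":0,"claw":0.4},
  ],
)

```text
clock: 17.12
tcp_pos: [0.4382, 0.0172, 0.0719]
orientation: [-0.001, 0.002, 1.0, -0.0]
wrist_force: [-0.1, 0.0, -1.5]
finger_gap: 0.0328
grip_force: 50.7
```

```bash
python3 - <<'E'
from m import *
delta((.4378,.0165,.016),179.7)
E
```

```text
shift cm [-0.04 -0.07 -5.59] turn [ 0.0001 -0.0015 -0.0011] q6 [-0.14  0.17 -0.56  0.84 -0.   -0.14] gap 0.0328
```

Emit:
carry_out(
  moves=[
    {"tx":0,"ty":-0.07,"tz":-3,"wx":0,"wy":0,"wz":0,"claw":0.4},
    {"tx":0,"ty":0,"tz":-1.8,"wx":0,"wy":0,"wz":0,"claw":0.4},
    {"tx":0,"ty":0,"tz":-0.6,"wx":0,"wy":0,"wz":0,"claw":0.4},
    {"tx":0,"ty":0,"tz":-0.15,"wx":0,"wy":0,"wz":0,"claw":0.4},
    {"tx":0,"ty":0,"tz":0,"wx":0,"wy":0,"wz":0,"claw":0.4},
    {"tx":0,"ty":0,"tz":0,"wx":0,"wy":0,"wz":0,"claw":0.4},
  ],
)

```text
clock: 17.88
tcp_pos: [0.4391, 0.0163, 0.017]
orientation: [0.0, 0.002, 1.0, -0.0]
wrist_force: [-0.1, 0.3, -3.5]
finger_gap: 0.0325
grip_force: 50.7
```

Emit:
carry_out(
  moves=[
    {"tx":-0.1,"ty":0,"tz":-0.12,"wx":0,"wy":0,"wz":0,"claw":0.4},
    {"tx":0,"ty":0,"tz":-0.07,"wx":0,"wy":0,"wz":0,"claw":0.4},
    {"tx":0,"ty":0,"tz":0,"wx":0,"wy":0,"wz":0,"claw":0.4},
  ],
)

```text
clock: 18.25
tcp_pos: [0.4375, 0.0163, 0.0151]
orientation: [0.0, 0.002, 1.0, -0.0]
wrist_force: [-2.1, 0.9, 6.6]
finger_gap: 0.0327
grip_force: 51.8
```

Emit:
carry_out(
  moves=[
    {"tx":0,"ty":0,"tz":0.05,"wx":0,"wy":0,"wz":0,"claw":0.2},
    {"tx":0,"ty":0,"tz":0,"wx":0,"wy":0,"wz":0,"claw":0.1},
    {"tx":0,"ty":0,"tz":0,"wx":0,"wy":0,"wz":0,"claw":-0.1},
    {"tx":0,"ty":0,"tz":0,"wx":0,"wy":0,"wz":0,"claw":-0.1},
    {"tx":0,"ty":0,"tz":3,"wx":0,"wy":0,"wz":0,"claw":-0.1},
    {"tx":0,"ty":0,"tz":5,"wx":0,"wy":0,"wz":0,"claw":-0.6},
    {"tx":2.5,"ty":3,"tz":3,"wx":0,"wy":0,"wz":-0.06,"claw":-0.6},
    {"tx":2.5,"ty":5,"tz":0,"wx":0,"wy":0,"wz":-0.06,"claw":-0.6},
  ],
)

```text
clock: 19.25
tcp_pos: [0.4906, 0.0963, 0.1282]
orientation: [0.003, 0.065, 0.998, 0.0]
wrist_force: [1.4, -0.9, -0.6]
finger_gap: 0.0684
grip_force: 0.0
```

Emit:
carry_out(
  moves=[
    {"tx":2.5,"ty":5,"tz":0,"wx":0,"wy":0,"wz":-0.06,"claw":-0.6},
    {"tx":0.5,"ty":5,"tz":0,"wx":0,"wy":0,"wz":-0.06,"claw":-0.6},
    {"tx":0,"ty":5,"tz":0,"wx":0,"wy":0,"wz":-0.06,"claw":-0.6},
    {"tx":0,"ty":1.9,"tz":0,"wx":0,"wy":0,"wz":-0.023,"claw":-0.6},
    {"tx":0,"ty":0,"tz":0,"wx":0,"wy":0,"wz":0,"claw":-0.6},
    {"tx":0,"ty":0,"tz":0,"wx":0,"wy":0,"wz":0,"claw":-0.6},
  ],
)

```text
clock: 20.0
tcp_pos: [0.5171, 0.2648, 0.1246]
orientation: [-0.001, 0.163, 0.987, -0.0]
wrist_force: [-0.0, -0.3, 0.0]
finger_gap: 0.0683
grip_force: 0.0
```

```bash
python3 - <<'E'
from m import *
import pickle
c=cam("wrist")
delta((0.468,0.2897,.06),161.2)
rects(c,(.469,.291),[("copper",.0235,.04),("steel",.013,.04)],.06)
rects(c,(.4387,.0165),[("brass",.024,.05),("tray",.003,.05)],.07)
cv2.imwrite("pics/w9.png",cv2.resize(c["image"],(800,600),interpolation=cv2.INTER_CUBIC))
E
```

```text
shift cm [-4.92  2.52 -6.47] turn [ 0.0005 -0.0012  0.0001] q6 [ 0.33  0.38 -0.13  1.07 -0.    0.66] gap 0.0682
copper 5533 c [0.4679 0.2897] size 0.0699 0.0462 long axis deg -18.8 ztop [0.0279 0.0287]
steel 7512 c [0.4696 0.2894] size 0.0799 0.0601 long axis deg -19.9 ztop [0.0275 0.0286]
brass none
tray 2977 c [0.4376 0.0314] size 0.0837 0.0544 long axis deg -0.3 ztop [0.0066 0.0124]
```

View pics/w9.png

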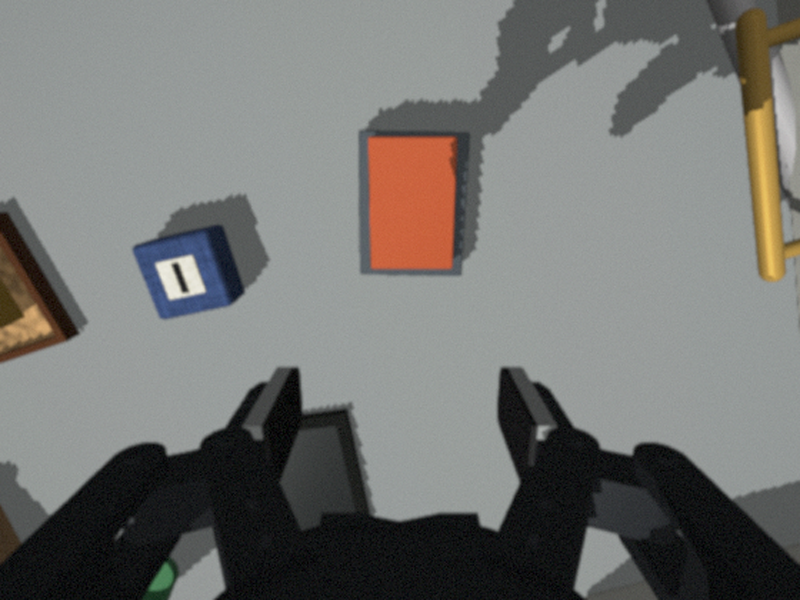

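The copper (412,203) and steel (413,203) are undisturbed, and a brass corner shows in the tray at (5,305). Before descending I'll check the fingertip depth at this opening.

```bash
python3 - <<'E'
from m import *
c=cam("wrist");c["wfc"]=c["hand_eye"];P=pts(c).reshape(-1,3)
g=P[(abs(P[:,0])<.02)&(abs(abs(P[:,1])-.042)<.014)&(P[:,2]<.03)&(P[:,2]>-.08)]
print(len(g))
for y in(-1,1):
    h=g[g[:,1]*y>0]; print("zmax",np.percentile(h[:,2],[50,95,99,99.8]).round(4),"x",np.percentile(h[:,0],[1,99]).round(4),"ymin",np.percentile(abs(h[:,1]),[1,5,99]).round(4))
    for lo in np.arange(.028,.056,.004):
        m=(abs(h[:,1])>=lo)&(abs(h[:,1])<lo+.004)
        if m.sum()>5: print(round(lo,3),m.sum(),np.percentile(h[m,2],[5,95]).round(4))
E
```

```text
16825
zmax [-0.0605 -0.0195 -0.011  -0.0085] x [-0.0091  0.0193] ymin [0.0288 0.0316 0.0558]
0.028 506 [-0.0796 -0.0593]
0.032 2157 [-0.0762 -0.0123]
0.036 963 [-0.0668 -0.0164]
0.04 564 [-0.0631 -0.0205]
0.044 926 [-0.061  -0.0224]
0.048 787 [-0.0626 -0.0512]
0.052 3001 [-0.0792 -0.0566]
zmax [-0.0597 -0.0185 -0.0109 -0.0082] x [-0.0092  0.0194] ymin [0.0286 0.0313 0.0559]
0.028 475 [-0.0794 -0.0678]
0.032 1820 [-0.0773 -0.0119]
0.036 1089 [-0.0732 -0.0174]
0.04 694 [-0.066  -0.0196]
0.044 853 [-0.0605 -0.0193]
0.048 789 [-0.0618 -0.0351]
0.052 2201 [-0.0789 -0.0544]
```

Emit:
carry_out(
  moves=[
    {"tx":-2.5,"ty":1.26,"tz":-2,"wx":0,"wy":0,"wz":0,"claw":-0.6},
    {"tx":-2.4,"ty":1.26,"tz":-3,"wx":0,"wy":0,"wz":0,"claw":-0.6},
    {"tx":0,"ty":0,"tz":-2,"wx":0,"wy":0,"wz":0,"claw":-0.6},
    {"tx":0,"ty":0,"tz":0,"wx":0,"wy":0,"wz":0,"claw":-0.6},
    {"tx":0,"ty":0,"tz":0,"wx":0,"wy":0,"wz":0,"claw":-0.6},
  ],
)

```text
clock: 20.72
tcp_pos: [0.4694, 0.2902, 0.0558]
orientation: [0.0, 0.164, 0.987, 0.0]
wrist_force: [0.0, -0.1, -0.3]
finger_gap: 0.0685
grip_force: 0.0
```

```bash
python3 - <<'E'
from m import *
delta((0.468,0.2897,.0175),161.2)
E
```

```text
shift cm [-0.14 -0.05 -3.83] turn [-0.0004  0.0006  0.0006] q6 [ 0.41  0.38 -0.31  0.88  0.    0.74] gap 0.0685
```

Emit:
carry_out(
  moves=[
    {"tx":-0.1,"ty":0,"tz":-2.5,"wx":0,"wy":0,"wz":0,"claw":-0.6},
    {"tx":0,"ty":0,"tz":-1.3,"wx":0,"wy":0,"wz":0,"claw":-0.6},
    {"tx":0,"ty":0,"tz":0,"wx":0,"wy":0,"wz":0,"claw":-0.4},
    {"tx":0,"ty":0,"tz":0,"wx":0,"wy":0,"wz":0,"claw":-0.25},
    {"tx":0,"ty":0,"tz":0,"wx":0,"wy":0,"wz":0,"claw":-0.1},
    {"tx":0,"ty":0,"tz":0,"wx":0,"wy":0,"wz":0,"claw":0.1},
    {"tx":0,"ty":0,"tz":0,"wx":0,"wy":0,"wz":0,"claw":0.1},
    {"tx":0,"ty":0,"tz":0,"wx":0,"wy":0,"wz":0,"claw":0.1},
  ],
  newtons=60,
)

```text
clock: 21.72
tcp_pos: [0.4679, 0.2904, 0.0181]
orientation: [0.0, 0.163, 0.987, -0.0]
wrist_force: [-1.3, -2.4, 5.6]
finger_gap: 0.0442
grip_force: 61.1
```

Emit:
carry_out(
  moves=[
    {"tx":0,"ty":0,"tz":0.1,"wx":0,"wy":0,"wz":0,"claw":0.1},
    {"tx":0,"ty":0,"tz":0.3,"wx":0,"wy":0,"wz":0,"claw":0.1},
    {"tx":0,"ty":0,"tz":1,"wx":0,"wy":0,"wz":0,"claw":0.1},
    {"tx":0,"ty":0,"tz":3,"wx":0,"wy":0,"wz":0,"claw":0.1},
    {"tx":0,"ty":0,"tz":5,"wx":0,"wy":0,"wz":0,"claw":0.1},
    {"tx":0,"ty":0,"tz":5,"wx":0,"wy":0,"wz":0,"claw":0.1},
    {"tx":0,"ty":0,"tz":0,"wx":0,"wy":0,"wz":0,"claw":0.1},
    {"tx":0,"ty":0,"tz":0,"wx":0,"wy":0,"wz":0,"claw":0.1},
  ],
)

```text
clock: 22.72
tcp_pos: [0.467, 0.2904, 0.1606]
orientation: [-0.0, 0.163, 0.987, -0.0]
wrist_force: [-0.6, -0.1, -3.9]
finger_gap: 0.044
grip_force: 62.1
```

```bash
python3 - <<'E'
from m import *
c=cam("wrist")
held(c,-.025,.005,.03,.016);held(c,-.025,.005,.05,.01)
w=dict(c); w["wfc"]=c["hand_eye"]; P=pts(w).reshape(-1,3)
q=P[(abs(P[:,1])<.015)&(abs(P[:,0])<.06)&(P[:,2]>-.025)&(P[:,2]<-.002)]
print(np.histogram(q[:,0],np.arange(-.05,.051,.005)), np.percentile(q[:,0],[.2,99.8]))
rects(c,(.469,.291),[("steel",.01,.03)],.06)
cv2.imwrite("pics/w10.png",c["image"])
delta((.58,-.12,.16),170.4,.0)
E
```

```text
held n 7058 x [-0.0293  0.0295] z -0.0097 plane slopes [-0.0009  0.0005 -0.0097]
held n 5393 x [-0.0342  0.0349] z -0.0097 plane slopes [ 0.002  -0.0014 -0.0097]
(array([  0,   0,  21, 418, 479, 466, 508, 508, 518, 535, 559, 577, 590,
       603, 634, 648, 939,  20,   0,   0]), array([-5.00000000e-02, -4.50000000e-02, -4.00000000e-02, -3.50000000e-02,
       -3.00000000e-02, -2.50000000e-02, -2.00000000e-02, -1.50000000e-02,
       -1.00000000e-02, -5.00000000e-03, -2.77555756e-17,  5.00000000e-03,
        1.00000000e-02,  1.50000000e-02,  2.00000000e-02,  2.50000000e-02,
        3.00000000e-02,  3.50000000e-02,  4.00000000e-02,  4.50000000e-02,
        5.00000000e-02])) [-0.03506095  0.03501122]
steel 3096 c [0.4538 0.2953] size 0.0599 0.0472 long axis deg 70.7 ztop [0.0178 0.0187]
shift cm [ 1.137e+01 -4.101e+01  4.000e-02] turn [ 0.0012 -0.0028  0.1599] q6 [ 0.41  0.3  -0.15  1.12  0.    0.74] gap 0.044
```

View pics/w10.png

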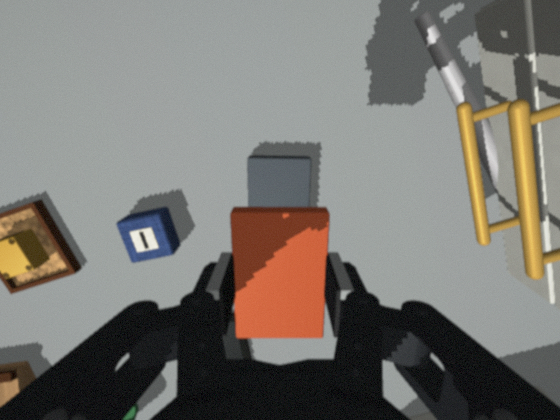

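The copper is held level and centred (280,272), the steel remains below at (280,180), and the brass stands in the tray (15,257).

Emit:
carry_out(
  moves=[
    {"tx":1.62,"ty":-5.16,"tz":0,"wx":0,"wy":0,"wz":0.04,"claw":0.1},
    {"tx":1.62,"ty":-5.16,"tz":0,"wx":0,"wy":0,"wz":0.04,"claw":0.1},
    {"tx":1.62,"ty":-5.16,"tz":0,"wx":0,"wy":0,"wz":0.04,"claw":0.1},
    {"tx":1.62,"ty":-5.16,"tz":0,"wx":0,"wy":0,"wz":0.04,"claw":0.1},
    {"tx":1.62,"ty":-5.16,"tz":0,"wx":-0.0146,"wy":-0.0863,"wz":0,"claw":0.1},
    {"tx":1.62,"ty":-5.16,"tz":0,"wx":-0.0146,"wy":-0.0863,"wz":0,"claw":0.1},
    {"tx":1.62,"ty":-5.16,"tz":0,"wx":-0.0146,"wy":-0.0863,"wz":0,"claw":0.1},
    {"tx":1.62,"ty":-5.16,"tz":0,"wx":-0.0146,"wy":-0.0863,"wz":0,"claw":0.1},
  ],
)

```text
clock: 23.78
tcp_pos: [0.5956, -0.1233, 0.1584]
orientation: [0.173, 0.082, 0.981, -0.014]
wrist_force: [0.3, -0.4, -2.9]
finger_gap: 0.044
grip_force: 62.3
```

Emit:
carry_out(
  moves=[
    {"tx":0,"ty":0,"tz":-2,"wx":0,"wy":0,"wz":0,"claw":0.1},
    {"tx":0,"ty":0,"tz":0,"wx":0,"wy":0,"wz":0,"claw":0.1},
    {"tx":0,"ty":0,"tz":0,"wx":0,"wy":0,"wz":0,"claw":0.1},
  ],
)

```text
clock: 24.15
tcp_pos: [0.5962, -0.1215, 0.1398]
orientation: [0.172, 0.082, 0.982, -0.014]
wrist_force: [0.1, 0.5, -3.0]
finger_gap: 0.0443
grip_force: 62.4
```

```bash
python3 - <<'E'
from m import *
delta((.596,-.1231,.0592),170.4,.35)
E
```

```text
shift cm [-0.02 -0.16 -8.06] turn [-0.0008 -0.003  -0.0006] q6 [-0.37  0.17 -0.45  0.62  0.07 -0.19] gap 0.0443
```

Emit:
carry_out(
  moves=[
    {"tx":0,"ty":-0.16,"tz":-4,"wx":-0.0008,"wy":-0.003,"wz":0,"claw":0.1},
    {"tx":0,"ty":0,"tz":-4,"wx":0,"wy":0,"wz":0,"claw":0.1},
    {"tx":0.54,"ty":-0.09,"tz":-1.5,"wx":0,"wy":0,"wz":0,"claw":0.1},
    {"tx":0,"ty":0,"tz":0,"wx":0,"wy":0,"wz":0,"claw":0.1},
    {"tx":0,"ty":0,"tz":0,"wx":0,"wy":0,"wz":0,"claw":0.1},
  ],
)

```text
clock: 24.78
tcp_pos: [0.6042, -0.1251, 0.0479]
orientation: [0.176, 0.082, 0.981, -0.015]
wrist_force: [-0.3, -0.3, -2.7]
finger_gap: 0.0439
grip_force: 62.4
```

```bash
python3 - <<'E'
from m import *
c=cam("wrist");held(c,-.02,.005,.03,.016)
delta((.5999+.0046,-.1237-.0008,.034+.0017),170.4,.35)
o=np.array([.6148,-.1262]);yw=np.radians(-9.6);ux=np.array([np.cos(yw),np.sin(yw)]);uy=np.array([-ux[1],ux[0]])
P=pts(c).reshape(-1,3);X=(P[:,:2]-o)@ux;Y=(P[:,:2]-o)@uy;Z=P[:,2];d=(Z-.022-(X+.048)*np.tan(.35))*np.cos(.35)
s=(X+.048)*np.cos(.35)+(Z-.022)*np.sin(.35)
m=(abs(Y)<.015)&(d>.008)&(d<.035)&(s>-.005)&(s<.1)
k=np.polyfit(s[m],d[m],1);print("plate top: d=",k,"s range",np.percentile(s[m],[.5,99.5]))
m=(d>.008)&(d<.035)&(s>.01)&(s<.03)&(abs(Y)<.04);print("Y",np.percentile(Y[m],[1,99]))
m=(abs(Y)<.015)&(abs(d-.008)<.002)&(s<0)&(s>-.015);print("cleat s",np.percentile(s[m],[1,99]) if m.any() else None)
cv2.imwrite("pics/w11.png",c["image"])
E
```

```text
held n 7075 x [-0.0293  0.0296] z -0.0103 plane slopes [-0.0017 -0.0008 -0.0103]
shift cm [ 0.03  0.07 -1.23] turn [ 0.0022  0.0058 -0.0003] q6 [-0.37  0.28 -0.56  0.38  0.07 -0.19] gap 0.0439
plate top: d= [0.05425391 0.01903643] s range [-0.00427432  0.07877845]
Y [-0.02171899  0.02311592]
cleat s [-0.01024575 -0.00010065]
```

View pics/w11.png

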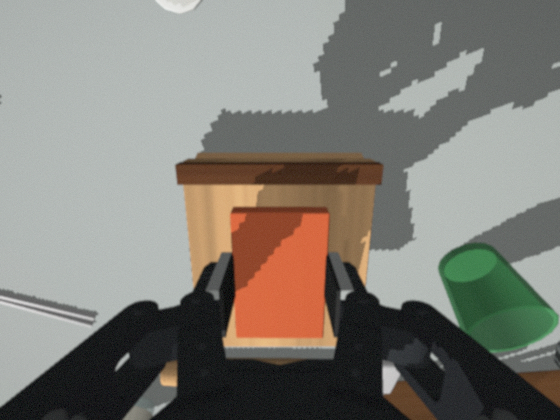

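The plate (280,272) hovers over the board, parallel to the cleat (178–382, 172), about 9 mm uphill of it and 11 mm above the board.

Emit:
carry_out(
  moves=[
    {"tx":-0.14,"ty":-0.01,"tz":-0.58,"wx":0.0022,"wy":0.0058,"wz":0,"claw":0.1},
    {"tx":-0.14,"ty":-0.01,"tz":-0.58,"wx":0,"wy":0,"wz":0,"claw":0.1},
    {"tx":0,"ty":0,"tz":0,"wx":0,"wy":0,"wz":0,"claw":0.1},
    {"tx":0,"ty":0,"tz":0,"wx":0,"wy":0,"wz":0,"claw":0.1},
  ],
)

```text
clock: 25.32
tcp_pos: [0.5994, -0.1249, 0.0341]
orientation: [0.172, 0.083, 0.982, -0.014]
wrist_force: [-0.3, 0.0, -3.7]
finger_gap: 0.044
grip_force: 62.5
```

```bash
cat > r.py <<'E'
from m import *
o=np.array([.6148,-.1262]);yw=np.radians(-9.6);ux=np.array([np.cos(yw),np.sin(yw)]);uy=np.array([-ux[1],ux[0]])
def sdy(P):
    P=np.atleast_2d(P);X=(P[:,:2]-o)@ux;Y=(P[:,:2]-o)@uy;Z=P[:,2]-.022
    return np.c_[(X+.048)*np.cos(.35)+Z*np.sin(.35),Z*np.cos(.35)-(X+.048)*np.sin(.35),Y]
def where():
    s=env.get_state();print("s d y mm",(sdy(s["tcp_pos"])*1000).round(1),"F",s["wrist_force"].round(1));delta(s["tcp_pos"],170.4,.35)
E
python3 -c "
from r import *
where()"
```

```text
s d y mm [[34.7  0.2 -1.3]] F [-0.3  0.  -3.7]
shift cm [0. 0. 0.] turn [-0.0014 -0.0037  0.0002] q6 [-0.37  0.3  -0.58  0.35  0.07 -0.19] gap 0.044
```

```bash
python3 - <<'E'
from r import *
where()
c=cam("wrist");P=pts(c).reshape(-1,3);Q=sdy(P)
im=c["image"].reshape(-1,3).astype(int); red=(im[:,2]>im[:,1]*1.9)&(im[:,2]>90)&(abs(Q[:,2])<.03)&(Q[:,0]>-.02)&(Q[:,0]<.09)
top=red&(abs(Q[:,1]-.0105)<.004)
print("plate s",np.percentile(Q[top,0],[.5,99.5]),"d fit",np.polyfit(Q[top,0],Q[top,1],1),"y",np.percentile(Q[top,2],[.5,99.5]))
cl=(abs(Q[:,2])<.045)&(abs(Q[:,1]-.008)<.0015)&(Q[:,0]<.002)&(Q[:,0]>-.015);print("cleat s",np.percentile(Q[cl,0],[1,50,99]),"d",np.median(Q[cl,1]))
b=(abs(abs(Q[:,2])-.036)<.008)&(abs(Q[:,1])<.003)&(Q[:,0]>0.003)&(Q[:,0]<.02);print("board d",np.median(Q[b,1]),b.sum())
w=dict(c);cr=c["image"][130:350,150:410];cv2.imwrite("pics/w12.png",cv2.resize(cr,None,fx=2.7,fy=2.7,interpolation=cv2.INTER_CUBIC))
E
```

```text
s d y mm [[34.7  0.2 -1.3]] F [-0.3  0.  -3.7]
shift cm [0. 0. 0.] turn [-0.0014 -0.0037  0.0002] q6 [-0.37  0.3  -0.58  0.35  0.07 -0.19] gap 0.044
plate s [0.00025901 0.06884017] d fit [-0.00311824  0.01062693] y [-0.0220225  0.0221501]
cleat s [-0.01030889 -0.00523963  0.00056093] d 0.007883059196023706
board d -0.00010605875788577933 2025
```

View pics/w12.png

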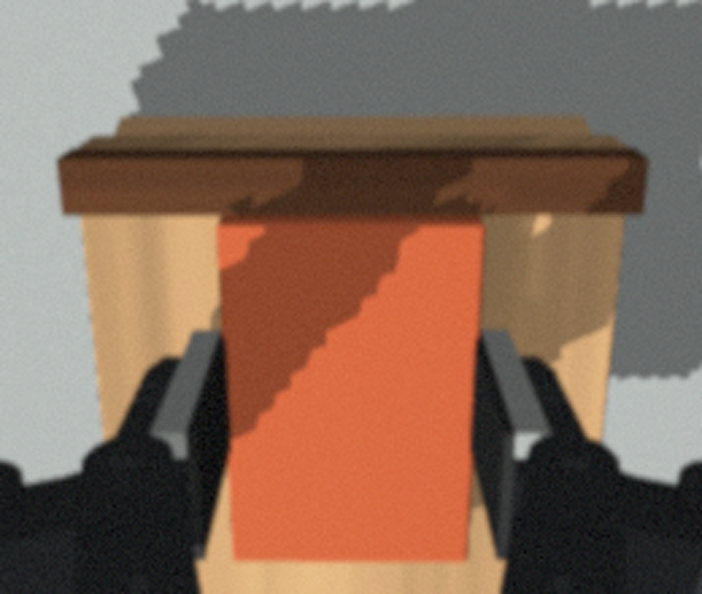

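The plate's lower edge (220–483, 220) is almost touching the cleat face (y≈214), is centred across the board, and is about 0.6 mm above it.

Emit:
carry_out(
  moves=[
    {"tx":-0.046,"ty":0.008,"tz":-0.017,"wx":-0.0014,"wy":-0.0037,"wz":0,"claw":0.1},
    {"tx":0.024,"ty":-0.004,"tz":-0.066,"wx":0,"wy":0,"wz":0,"claw":0.1},
    {"tx":0,"ty":0,"tz":0,"wx":0,"wy":0,"wz":0,"claw":0.1},
  ],
)

```text
clock: 25.75
tcp_pos: [0.5993, -0.1249, 0.0334]
orientation: [0.174, 0.082, 0.981, -0.015]
wrist_force: [-0.1, -0.4, -2.6]
finger_gap: 0.0437
grip_force: 62.5
```

Emit:
carry_out(
  moves=[
    {"tx":0,"ty":0,"tz":0,"wx":0,"wy":0,"wz":0,"claw":0.1},
  ],
)

```text
clock: 25.88
tcp_pos: [0.5993, -0.1249, 0.0335]
orientation: [0.174, 0.082, 0.981, -0.015]
wrist_force: [-0.5, -1.0, -1.9]
finger_gap: 0.044
grip_force: 62.5
```

```bash
python3 -c "
from r import *
where()"
```

```text
s d y mm [[34.5 -0.4 -1.3]] F [-0.5 -1.  -1.9]
shift cm [0. 0. 0.] turn [0.0002 0.0003 0.0001] q6 [-0.37  0.3  -0.58  0.34  0.07 -0.19] gap 0.044
```

Emit:
carry_out(
  moves=[
    {"tx":-0.046,"ty":0.008,"tz":-0.017,"wx":0,"wy":0,"wz":0,"claw":0.1},
    {"tx":-0.046,"ty":0.008,"tz":-0.017,"wx":0,"wy":0,"wz":0,"claw":0.1},
    {"tx":0,"ty":0,"tz":0,"wx":0,"wy":0,"wz":0,"claw":0.1},
  ],
)

```text
clock: 26.25
tcp_pos: [0.5991, -0.1249, 0.0336]
orientation: [0.174, 0.082, 0.981, -0.015]
wrist_force: [2.2, -0.2, -3.5]
finger_gap: 0.044
grip_force: 62.4
```

Emit:
carry_out(
  moves=[
    {"tx":0.01,"ty":-0.002,"tz":-0.035,"wx":0,"wy":0,"wz":0,"claw":0.1},
    {"tx":0,"ty":0,"tz":0,"wx":0,"wy":0,"wz":0,"claw":0.1},
  ],
)

```text
clock: 26.5
tcp_pos: [0.5992, -0.1249, 0.0334]
orientation: [0.174, 0.082, 0.981, -0.015]
wrist_force: [1.1, 1.1, 0.6]
finger_gap: 0.0438
grip_force: 62.7
```

```bash
python3 -c "
from r import *
where()"
```

```text
s d y mm [[34.3 -0.4 -1.3]] F [1.1 1.1 0.6]
shift cm [0. 0. 0.] turn [ 0.0005  0.0017 -0.0002] q6 [-0.37  0.3  -0.59  0.34  0.07 -0.19] gap 0.0438
```

Emit:
carry_out(
  moves=[
    {"tx":-0.02,"ty":0.002,"tz":-0.04,"wx":0,"wy":0,"wz":0,"claw":0.1},
    {"tx":0,"ty":0,"tz":0,"wx":0,"wy":0,"wz":0,"claw":0.1},
  ],
)

```text
clock: 26.75
tcp_pos: [0.5992, -0.1249, 0.0333]
orientation: [0.175, 0.082, 0.981, -0.015]
wrist_force: [-0.0, 1.6, 5.8]
finger_gap: 0.0438
grip_force: 63.3
```

Emit:
carry_out(
  moves=[
    {"tx":0,"ty":0,"tz":0,"wx":0,"wy":0,"wz":0,"claw":-0.1},
    {"tx":0,"ty":0,"tz":0,"wx":0,"wy":0,"wz":0,"claw":-0.25},
    {"tx":0,"ty":0,"tz":0,"wx":0,"wy":0,"wz":0,"claw":-0.35},
    {"tx":0,"ty":0,"tz":0,"wx":0,"wy":0,"wz":0,"claw":-0.35},
    {"tx":-0.68,"ty":0.11,"tz":1.88,"wx":0,"wy":0,"wz":0,"claw":-0.35},
    {"tx":-1,"ty":0.17,"tz":2.8,"wx":0,"wy":0,"wz":0,"claw":-0.35},
    {"tx":-1,"ty":0.17,"tz":2.8,"wx":0,"wy":0,"wz":0,"claw":-0.35},
    {"tx":0,"ty":0,"tz":3,"wx":0,"wy":0,"wz":0,"claw":-0.35},
  ],
)

```text
clock: 27.75
tcp_pos: [0.5703, -0.1199, 0.1375]
orientation: [0.173, 0.083, 0.981, -0.014]
wrist_force: [1.1, -0.4, 0.3]
finger_gap: 0.0578
grip_force: 0.0
```

Emit:
carry_out(
  moves=[
    {"tx":5,"ty":0,"tz":1,"wx":0.0146,"wy":0.0863,"wz":0,"claw":-0.35},
    {"tx":0,"ty":0,"tz":0,"wx":0.0146,"wy":0.0863,"wz":0,"claw":-0.35},
    {"tx":0,"ty":0,"tz":0,"wx":0,"wy":0,"wz":0,"claw":-0.35},
  ],
)

```text
clock: 28.12
tcp_pos: [0.6231, -0.1206, 0.1471]
orientation: [0.088, 0.083, 0.993, -0.007]
wrist_force: [-0.3, -0.1, -0.1]
finger_gap: 0.0576
grip_force: 0.0
```

```bash
cat > p.py <<'E'
from r import *
def plate(c):
    P=pts(c).reshape(-1,3);Q=sdy(P)
    im=c["image"].reshape(-1,3).astype(int); red=(im[:,2]>im[:,1]*1.9)&(im[:,2]>60)&(abs(Q[:,2])<.04)&(Q[:,0]>-.02)&(Q[:,0]<.09)
    top=red&(abs(Q[:,1]-.0105)<.004)
    print("plate n",top.sum(),"s",np.percentile(Q[top,0],[.5,99.5]),"d fit",np.polyfit(Q[top,0],Q[top,1],1),"y",np.percentile(Q[top,2],[.5,99.5]),cv2.minAreaRect(Q[top][:,[0,2]].astype(np.float32)))
E
python3 - <<'E'
from p import *
c=cam("wrist");plate(c)
t=cam("top");plate(t)
delta((.4696,.2894,.14),160.3)
cv2.imwrite("pics/w13.png",c["image"])
E
```

```text
plate n 5042 s [0.00022881 0.06875029] d fit [0.00039202 0.00991734] y [-0.02170622  0.02203398] ((0.033560071140527725, 0.00015487521886825562), (0.04460632801055908, 0.07069975882768631), 89.95111846923828)
plate n 1 s [0.03128329 0.03128329] d fit [0.1567304  0.00490304] y [0.01919518 0.01919518] ((0.03128328546881676, 0.019195178523659706), (0.0, 0.0), 0.0)
shift cm [-15.14  40.95  -0.62] turn [ 0.0441  0.1693 -0.1758] q6 [-0.33  0.32 -0.17  0.9   0.03 -0.16] gap 0.0573p.py:6: RankWarning: Polyfit may be poorly conditioned
  print("plate n",top.sum(),"s",np.percentile(Q[top,0],[.5,99.5]),"d fit",np.polyfit(Q[top,0],Q[top,1],1),"y",np.percentile(Q[top,2],[.5,99.5]),cv2.minAreaRect(Q[top][:,[0,2]].astype(np.float32)))
```

View pics/w13.png

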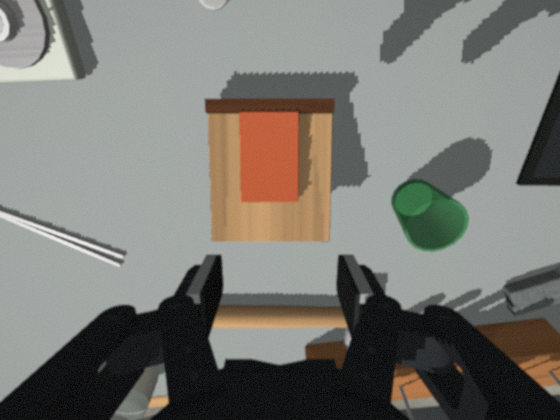

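The plate lies flat on the board against the cleat, with its edge at y≈112 directly under the cleat band (99–112), centred at x≈269 on a board spanning 210–331. Now back for the steel block.

Emit:
carry_out(
  moves=[
    {"tx":-1.45,"ty":5.58,"tz":0,"wx":0.0146,"wy":0.0863,"wz":0,"claw":-0.9},
    {"tx":-1.45,"ty":5.58,"tz":0,"wx":0.0146,"wy":0.0863,"wz":0,"claw":-0.9},
    {"tx":-1.45,"ty":5.58,"tz":0,"wx":0,"wy":0,"wz":-0.044,"claw":-0.9},
    {"tx":-1.45,"ty":5.58,"tz":0,"wx":0,"wy":0,"wz":-0.044,"claw":-0.9},
    {"tx":-1.45,"ty":5.58,"tz":0,"wx":0,"wy":0,"wz":-0.044,"claw":-0.9},
    {"tx":-1.45,"ty":5.58,"tz":0,"wx":0,"wy":0,"wz":-0.044,"claw":-0.9},
    {"tx":-1.45,"ty":5.58,"tz":-2,"wx":0,"wy":0,"wz":0,"claw":-0.9},
    {"tx":0,"ty":0,"tz":0,"wx":0,"wy":0,"wz":0,"claw":-0.9},
  ],
)

```text
clock: 29.22
tcp_pos: [0.5161, 0.2729, 0.1253]
orientation: [-0.001, 0.168, 0.986, -0.0]
wrist_force: [0.1, -0.1, 0.4]
finger_gap: 0.0812
grip_force: 0.0
```

Emit:
carry_out(
  moves=[
    {"tx":0,"ty":0,"tz":0,"wx":0,"wy":0,"wz":0,"claw":-0.9},
    {"tx":0,"ty":0,"tz":0,"wx":0,"wy":0,"wz":0,"claw":-0.9},
  ],
)

```text
clock: 29.48
tcp_pos: [0.5204, 0.269, 0.1276]
orientation: [0.001, 0.172, 0.985, 0.0]
wrist_force: [-0.0, -0.3, 0.0]
finger_gap: 0.0811
grip_force: 0.0
```

```bash
python3 - <<'E'
from m import *
c=cam("wrist");rects(c,(.469,.291),[("steel",.01,.04)],.06)
rects(c,(.467,.1515),[("box",.01,.04)],.045)
delta((.4696,.2894,.05),160.3)
E
```

```text
steel 7374 c [0.4695 0.2894] size 0.0789 0.0602 long axis deg -19.8 ztop [0.0179 0.0187]
box 3369 c [0.4639 0.1532] size 0.0466 0.0461 long axis deg 83.8 ztop [0.0259 0.0273]
shift cm [-5.11  2.04 -7.77] turn [0.     0.0012 0.002 ] q6 [ 0.34  0.38 -0.11  1.07 -0.    0.69] gap 0.0813
```

Emit:
carry_out(
  moves=[
    {"tx":-2.55,"ty":1.02,"tz":-2.6,"wx":0,"wy":0,"wz":0,"claw":-0.9},
    {"tx":-2.55,"ty":1.02,"tz":-2.6,"wx":0,"wy":0,"wz":0,"claw":-0.9},
    {"tx":0,"ty":0,"tz":-2.6,"wx":0,"wy":0,"wz":0,"claw":-0.9},
    {"tx":0,"ty":0,"tz":0,"wx":0,"wy":0,"wz":0,"claw":-0.9},
    {"tx":0,"ty":0,"tz":0,"wx":0,"wy":0,"wz":0,"claw":-0.9},
  ],
)

```text
clock: 30.15
tcp_pos: [0.4704, 0.2903, 0.0503]
orientation: [0.001, 0.172, 0.985, 0.0]
wrist_force: [-0.2, -0.8, 0.8]
finger_gap: 0.0807
grip_force: 0.0
```

```bash
python3 -c "
from h import *
delta((.4695,.2894,.001),160.2)"
```

```text
shift cm [-0.09 -0.09 -4.93] turn [-0.0004  0.0018 -0.0004] q6 [ 0.41  0.39 -0.31  0.87 -0.    0.75] gap 0.0807
```

Emit:
carry_out(
  moves=[
    {"tx":-0.08,"ty":-0.08,"tz":-3,"wx":0,"wy":0,"wz":0,"claw":-0.9},
    {"tx":0,"ty":0,"tz":-1.6,"wx":0,"wy":0,"wz":0,"claw":-0.9},
    {"tx":0,"ty":0,"tz":-0.3,"wx":0,"wy":0,"wz":0,"claw":-0.8},
    {"tx":0,"ty":0,"tz":0,"wx":0,"wy":0,"wz":0,"claw":-0.6},
    {"tx":0,"ty":0,"tz":0,"wx":0,"wy":0,"wz":0,"claw":-0.4},
    {"tx":0,"ty":0,"tz":0,"wx":0,"wy":0,"wz":0,"claw":-0.2},
    {"tx":0,"ty":0,"tz":0,"wx":0,"wy":0,"wz":0,"claw":-0.2},
    {"tx":0,"ty":0,"tz":0,"wx":0,"wy":0,"wz":0,"claw":-0.2},
  ],
  newtons=80,
)

```text
clock: 31.15
tcp_pos: [0.4687, 0.2897, 0.0017]
orientation: [0.001, 0.171, 0.985, -0.0]
wrist_force: [-2.6, -3.6, 7.7]
finger_gap: 0.0579
grip_force: 85.6
```

Emit:
carry_out(
  moves=[
    {"tx":0,"ty":0,"tz":0.1,"wx":0,"wy":0,"wz":0,"claw":-0.2},
    {"tx":0,"ty":0,"tz":0.4,"wx":0,"wy":0,"wz":0,"claw":-0.2},
    {"tx":0,"ty":0,"tz":2,"wx":0,"wy":0,"wz":0,"claw":-0.2},
    {"tx":0,"ty":0,"tz":3,"wx":0,"wy":0,"wz":0,"claw":-0.2},
    {"tx":0,"ty":0,"tz":4,"wx":0,"wy":0,"wz":0,"claw":-0.2},
    {"tx":0,"ty":0,"tz":0,"wx":0,"wy":0,"wz":0,"claw":-0.2},
    {"tx":0,"ty":0,"tz":0,"wx":0,"wy":0,"wz":0,"claw":-0.2},
  ],
)

```text
clock: 32.02
tcp_pos: [0.4672, 0.2897, 0.0938]
orientation: [-0.001, 0.171, 0.985, -0.0]
wrist_force: [0.0, -0.2, -6.0]
finger_gap: 0.0579
grip_force: 87.8
```

```bash
python3 - <<'E'
from m import *
import pickle
c=cam("wrist");held(c,-.03,-.005,.03,.02)
w=dict(c);w["wfc"]=c["hand_eye"];P=pts(w).reshape(-1,3)
q=P[(abs(P[:,1])<.02)&(abs(P[:,0])<.06)&(P[:,2]>-.03)&(P[:,2]<-.002)];print("x",np.percentile(q[:,0],[.2,99.8]).round(4))
rects(pickle.load(open("w3.pkl","rb")),(.632,.154),[("pad",.0035,.03)],.075)
rects(pickle.load(open("top.pkl","rb")),(.632,.154),[("pad",.0035,.012)],.075)
delta((.6315,.1535,.08),170)
E
```

```text
held n 9478 x [-0.0293  0.0295] z -0.0161 plane slopes [-0.002  -0.0003 -0.0161]
x [-0.0399  0.0393]
pad 4934 c [0.6313 0.1533] size 0.1051 0.0843 long axis deg -10.1 ztop [0.0061 0.0069]
pad 1464 c [0.632  0.1548] size 0.1129 0.0884 long axis deg -8.2 ztop [0.0067 0.0092]
shift cm [ 16.47 -13.6   -1.33] turn [ 0.0016 -0.0028  0.1689] q6 [ 0.41  0.35 -0.26  0.97 -0.    0.75] gap 0.0578
```

Emit:
carry_out(
  moves=[
    {"tx":4.2,"ty":-2.5,"tz":0.6,"wx":0,"wy":0,"wz":0.028,"claw":-0.2},
    {"tx":4.2,"ty":-2.5,"tz":0.6,"wx":0,"wy":0,"wz":0.028,"claw":-0.2},
    {"tx":4.2,"ty":-2.5,"tz":0.6,"wx":0,"wy":0,"wz":0.028,"claw":-0.2},
    {"tx":4.2,"ty":-2.5,"tz":0.6,"wx":0,"wy":0,"wz":0.028,"claw":-0.2},
    {"tx":4.2,"ty":-2.5,"tz":0.6,"wx":0,"wy":0,"wz":0.028,"claw":-0.2},
    {"tx":4.2,"ty":-2.5,"tz":0.6,"wx":0,"wy":0,"wz":0.028,"claw":-0.2},
    {"tx":0,"ty":0,"tz":0,"wx":0,"wy":0,"wz":0,"claw":-0.2},
    {"tx":0,"ty":0,"tz":0,"wx":0,"wy":0,"wz":0,"claw":-0.2},
  ],
)

```text
clock: 33.08
tcp_pos: [0.7187, 0.1397, 0.128]
orientation: [-0.003, 0.088, 0.996, -0.0]
wrist_force: [-0.7, 0.3, -6.4]
finger_gap: 0.0579
grip_force: 87.8
```

```bash
python3 - <<'E'
from m import *
import pickle
c=cam("wrist");pickle.dump(c,open("wp.pkl","wb"))
rects(c,(.632,.154),[("pad",.0035,.012),("pad2",.003,.009)],.08)
rects(pickle.load(open("side.pkl","rb")),(.632,.154),[("side pad",.0025,.012)],.08)
P=pts(c);d=(np.hypot(P[...,0]-.632,P[...,1]-.154)<.085)&(P[...,2]>.0035)&(P[...,2]<.012)
q=P[d];yw=np.radians(-10.1);u=np.array([np.cos(yw),np.sin(yw)]);v=np.array([-u[1],u[0]]);X=(q[:,:2]-[.632,.154])@u;Y=(q[:,:2]-[.632,.154])@v
for lo in np.arange(-.06,.06,.01):
    m=(X>=lo)&(X<lo+.01)
    if m.sum()>20: print(round(lo+.005,3),m.sum(),np.percentile(Y[m],[1,99]).round(4))
print("X",np.percentile(X,[.2,99.8]))
delta((.6315,.1535,.05),170)
E
```

```text
pad 13926 c [0.6314 0.1529] size 0.1043 0.0841 long axis deg -10.1 ztop [0.0061 0.007 ]
pad2 13930 c [0.6314 0.153 ] size 0.1044 0.0841 long axis deg -9.9 ztop [0.0061 0.007 ]
side pad 1861 c [0.6319 0.1529] size 0.1065 0.0852 long axis deg -9.7 ztop [0.0045 0.0059]
-0.055 358 [-0.0417  0.0393]
-0.045 1570 [-0.0422  0.0398]
-0.035 1495 [-0.042   0.0396]
-0.025 1470 [-0.0423  0.0398]
-0.015 1360 [-0.0422  0.0399]
-0.005 1393 [-0.0421  0.0397]
0.005 1267 [-0.042   0.0398]
0.015 1306 [-0.0422  0.0399]
0.025 1197 [-0.0421  0.0399]
0.035 1174 [-0.0418  0.04  ]
0.045 1168 [-0.0419  0.04  ]
0.055 168 [-0.0413  0.0395]
X [-0.05223957  0.0515797 ]
shift cm [-8.69  1.32 -7.86] turn [ 0.0002 -0.0045  0.0008] q6 [0.08 0.67 0.37 1.27 0.   0.26] gap 0.0574
```

Emit:
carry_out(
  moves=[
    {"tx":-4.35,"ty":0.63,"tz":0,"wx":0,"wy":-0.0045,"wz":0,"claw":-0.2},
    {"tx":-4.35,"ty":0.63,"tz":-2.8,"wx":0,"wy":0,"wz":0,"claw":-0.2},
    {"tx":0,"ty":0,"tz":-5,"wx":0,"wy":0,"wz":0,"claw":-0.2},
    {"tx":0,"ty":0,"tz":0,"wx":0,"wy":0,"wz":0,"claw":-0.2},
    {"tx":0,"ty":0,"tz":0,"wx":0,"wy":0,"wz":0,"claw":-0.2},
  ],
)

```text
clock: 33.75
tcp_pos: [0.634, 0.1532, 0.0547]
orientation: [0.003, 0.087, 0.996, 0.0]
wrist_force: [1.6, -0.3, -6.7]
finger_gap: 0.0578
grip_force: 89.9
```

```bash
python3 -c "
from h import *
delta((.6314,.153,.009),170)"
```

```text
shift cm [-0.26 -0.02 -4.57] turn [-0.0001  0.0065  0.0003] q6 [ 0.11  0.55 -0.03  0.98 -0.    0.29] gap 0.0578
```

Emit:
carry_out(
  moves=[
    {"tx":-0.26,"ty":0,"tz":-2.6,"wx":0,"wy":0.004,"wz":0,"claw":-0.2},
    {"tx":0,"ty":0,"tz":-1,"wx":0,"wy":0,"wz":0,"claw":-0.2},
    {"tx":0,"ty":0,"tz":0,"wx":0,"wy":0,"wz":0,"claw":-0.2},
    {"tx":0,"ty":0,"tz":0,"wx":0,"wy":0,"wz":0,"claw":-0.2},
  ],
)

```text
clock: 34.25
tcp_pos: [0.6318, 0.1526, 0.0185]
orientation: [0.001, 0.088, 0.996, 0.0]
wrist_force: [0.9, 0.2, -5.8]
finger_gap: 0.0575
grip_force: 89.8
```

```bash
python3 -c "
from h import *
delta((.6314,.153,.008),170)"
```

```text
shift cm [-0.04  0.04 -1.05] turn [-0.0001  0.0029  0.0012] q6 [ 0.11  0.58 -0.07  0.91 -0.    0.29] gap 0.0575
```

Emit:
carry_out(
  moves=[
    {"tx":-0.04,"ty":0.04,"tz":-0.6,"wx":0,"wy":0.001,"wz":0.001,"claw":-0.2},
    {"tx":0,"ty":0,"tz":-0.3,"wx":0,"wy":0,"wz":0,"claw":-0.2},
    {"tx":0,"ty":0,"tz":0,"wx":0,"wy":0,"wz":0,"claw":-0.2},
    {"tx":0,"ty":0,"tz":0,"wx":0,"wy":0,"wz":0,"claw":-0.2},
  ],
)

```text
clock: 34.75
tcp_pos: [0.6301, 0.1529, 0.0081]
orientation: [-0.0, 0.087, 0.996, -0.0]
wrist_force: [-0.7, 0.6, -6.4]
finger_gap: 0.0579
grip_force: 89.9
```

```bash
python3 -c "
from h import *
delta((.6314,.153,.008),170)"
```

```text
shift cm [ 0.13  0.01 -0.01] turn [ 0.0002 -0.0005  0.0001] q6 [ 0.11  0.59 -0.09  0.89 -0.    0.29] gap 0.0579
```

Emit:
carry_out(
  moves=[
    {"tx":0.12,"ty":0,"tz":-0.05,"wx":0,"wy":0,"wz":0,"claw":-0.2},
    {"tx":0,"ty":0,"tz":-0.05,"wx":0,"wy":0,"wz":0,"claw":-0.2},
    {"tx":0,"ty":0,"tz":0,"wx":0,"wy":0,"wz":0,"claw":-0.2},
  ],
)

```text
clock: 35.12
tcp_pos: [0.6312, 0.1529, 0.0078]
orientation: [-0.0, 0.087, 0.996, -0.0]
wrist_force: [-3.0, -0.2, 1.9]
finger_gap: 0.0579
grip_force: 90.8
```

Emit:
carry_out(
  moves=[
    {"tx":0,"ty":0,"tz":0,"wx":0,"wy":0,"wz":0,"claw":-0.5},
    {"tx":0,"ty":0,"tz":0,"wx":0,"wy":0,"wz":0,"claw":-0.65},
    {"tx":0,"ty":0,"tz":0,"wx":0,"wy":0,"wz":0,"claw":-0.75},
    {"tx":0,"ty":0,"tz":0,"wx":0,"wy":0,"wz":0,"claw":-0.75},
    {"tx":0,"ty":0,"tz":3,"wx":0,"wy":0,"wz":0,"claw":-0.75},
    {"tx":0,"ty":0,"tz":5,"wx":0,"wy":0,"wz":0,"claw":-0.75},
    {"tx":3,"ty":0,"tz":4,"wx":0,"wy":0,"wz":0,"claw":-0.75},
    {"tx":5,"ty":0,"tz":0,"wx":0,"wy":0,"wz":0,"claw":-0.75},
  ],
)

```text
clock: 36.12
tcp_pos: [0.7142, 0.1536, 0.1335]
orientation: [0.004, 0.087, 0.996, 0.001]
wrist_force: [1.8, 0.3, -0.7]
finger_gap: 0.0745
grip_force: 0.0
```

Emit:
carry_out(
  moves=[
    {"tx":0,"ty":0,"tz":0,"wx":0,"wy":0,"wz":0,"claw":-0.75},
    {"tx":0,"ty":0,"tz":0,"wx":0,"wy":0,"wz":0,"claw":-0.75},
  ],
)

```text
clock: 36.38
tcp_pos: [0.7105, 0.1529, 0.126]
orientation: [-0.001, 0.087, 0.996, -0.0]
wrist_force: [0.0, -0.6, 0.3]
finger_gap: 0.0745
grip_force: 0.0
```

```bash
python3 - <<'E'
from p import *
import pickle
c=cam("wrist");rects(c,(.6315,.153),[("steel",.017,.04),("pad",.003,.04)],.075)
s=cam("side");t=cam("top")
for n,k in(("side",s),("top",t)):
    print(n);rects(k,(.4378,.0165),[("brass",.02,.05)],.05);rects(k,(.6315,.153),[("steel",.016,.04)],.06);rects(k,(.4727,-.295),[("disc",.0255,.05),("pan",.0185,.05)],.06)
    rects(k,(.4643,.152),[("box",.015,.05)],.045);rects(k,(.675,.005),[("glass",.03,.08)],.045)
    plate(k)
print("before")
for n in("side","top"):
    k=pickle.load(open(n+".pkl","rb"));rects(k,(.4643,.152),[("box",.015,.05)],.045);rects(k,(.675,.005),[("glass",.03,.08)],.045)
E
```

```text
steel 8513 c [0.6326 0.1541] size 0.0792 0.0602 long axis deg -10.0 ztop [0.0239 0.0248]
pad 13620 c [0.6311 0.153 ] size 0.1034 0.0843 long axis deg -9.8 ztop [0.0233 0.0246]
side
brass 355 c [0.4392 0.0173] size 0.0392 0.0368 long axis deg 1.2 ztop [0.027  0.0285]
steel 1202 c [0.6331 0.1537] size 0.082 0.0624 long axis deg -9.8 ztop [0.022  0.0236]
disc 70 c [ 0.4744 -0.2939] size 0.0288 0.0221 long axis deg -65.2 ztop [0.0279 0.0298]
pan 356 c [ 0.4736 -0.2951] size 0.0636 0.062 long axis deg -42.1 ztop [0.0209 0.0279]
box 695 c [0.4638 0.1526] size 0.0474 0.0468 long axis deg 84.1 ztop [0.0241 0.0262]
glass 470 c [0.6744 0.0048] size 0.0523 0.0492 long axis deg -54.3 ztop [0.0438 0.053 ]
plate n 411 s [0.00084278 0.06658631] d fit [-0.01295004  0.00878658] y [-0.02090489  0.02421354] ((0.03386630490422249, 0.001607084646821022), (0.06648939102888107, 0.045613981783390045), 0.03309713676571846)
top
brass 273 c [0.4409 0.0186] size 0.0379 0.0337 long axis deg -1.0 ztop [0.0288 0.0321]
steel 541 c [0.6332 0.1483] size 0.0806 0.0486 long axis deg -9.6 ztop [0.0241 0.0271]
disc 104 c
[... 190 characters left out ...]
ize 0.025 0.0028 long axis deg 3.9 ztop [0.022  0.0264]
glass 169 c [0.6759 0.0051] size 0.0498 0.0495 long axis deg -65.5 ztop [0.0525 0.0567]
plate n 211 s [0.00600935 0.06966035] d fit [0.01053093 0.00945145] y [-0.01734974  0.01913111] ((0.03767869248986244, 0.0015396587550640106), (0.06487102061510086, 0.0378548726439476), 0.28582674264907837)
before
box 697 c [0.4637 0.1528] size 0.048 0.0467 long axis deg 83.0 ztop [0.0242 0.0261]
glass 470 c [0.6748 0.0042] size 0.0523 0.0494 long axis deg -53.1 ztop [0.0441 0.0529]
box 425 c [0.4655 0.1532] size 0.0466 0.046 long axis deg 83.6 ztop [0.0264 0.0295]
glass 166 c [0.676  0.0053] size 0.0499 0.0496 long axis deg 20.8 ztop [0.0526 0.0566]
```

```bash
python3 -c "
from workcell import env
print(env.hand_in())"
```

```text
the job is handed in; nothing more can be done
None
```

I handed the job in at about 36 s with every piece on its place in the order asked: the disc, brass and steel measured within about 2 mm of centre, the copper plate flat against the cleat and midway across the board, and the tumbler and ring box unmoved.

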